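# Ratchet the phone stand fast on the entry shelf

### The job

Slide the aluminium phone stand's foot fully home under the pad of the grey shelf clamp, then tighten the clamp by swinging its red-handled ratchet lever back and forth between its stop lugs until the stand is clearly firm, without over-tightening. Then let go; leave the stand standing in the clamp and the other things on the shelf where they are.

Things in the scene. Friction and masses are not known exactly. Their poses are not given: they have to be found in the camera images.
- clamp: Grey metal screw clamp fixed to the shelf. Origin on the bolt's vertical axis at shelf height; x roughly away from the robot, y left, z up. Under its arm (underside 46 mm up) two cheeks leave a slot 46 mm wide (x -23 to 23 mm), floor = shelf, open towards +y; its end is a stop wall with its face at y = -25 mm. Arm and wheel lie within 60 mm of the axis, 82 mm high, two black stop lugs 94 mm.
- stand: Loose aluminium phone stand, 0.28-0.46 kg. Origin: underside centre of its base (80 x 80 x 8 mm). A flat foot 40 mm wide, 8 mm thick runs from it to the stand's own -y, ending at y -125 mm. Upright back plate over the origin: 64 mm wide (x), 10 mm thick (y -5 to 5), top 132 mm high; phone lips on its +y side below 50 mm. Home: axes parallel to the clamp's, origin at clamp x 0, y 100 mm.
- toe_end (a point): Middle of the end face of the stand's foot (stand x 0, y -125 mm, 4 mm up). Fully home it touches the stop wall: y = -25 mm in the clamp's frame.
- pad: Black sprung rubber disc, 26 mm across, on the bolt axis under the clamp's arm, screwed down by the wheel. Origin: centre of its underside, at the start 10 to 13 mm above the shelf, so the 8 mm foot slides under it. Once it sits on the foot its height hardly changes: how tight it is can only be felt at the lever.
- lever_post (a point): Middle of the red upright post to grip at the lever's end: 16 mm across, from 90 to 144 mm above the shelf (this point 118 mm), 110 mm from the bolt axis. The lever's flat bar below it has its top at 90 mm.
- lever (a joint): Lever angle, rad; swings only -0.55 to 0.55 between two lugs (pushing against a lug is not tightening). 0: lever along the clamp's -x; at q the post is at clamp x = -110 cos q, y = 110 sin q mm. Growing q (clockwise from above) tightens; going back the pawl clicks over the teeth with little force. 2 or 3 forward swings are needed.
- tumbler: Frosted glass tumbler, 72 mm across, 100 mm high, loose bystander. Origin at the centre of its underside.
- earbud_case: Green plastic earbud case, 62 x 48 x 28 mm, loose bystander. Origin at the centre of its underside.
- keychain: Stainless spoon-shaped keychain, about 100 mm long, 5 mm thick, loose bystander. Origin near its middle, on the shelf.
- slot_mouth (a point): Middle of the slot's open end, clamp x 0, y 35 mm, 4 mm above the shelf; the foot goes in here towards the clamp's -y.
- wheel_top (a point): Bolt axis, top of the toothed wheel, 82 mm up. 16 teeth, 22.5 degrees apart, turned clockwise only by the lever's pawl. Pushed steadily and slowly at the post it runs at about 4 to 6 N, with jolts at teeth; when the bolt bites, the push climbs about 1 N per 2 mm of post travel. Firm: 10 to 15 N at the post; under 8 N is too loose, over about 18 N over-tightened. It stays tight when let go.
Not all that is in view belongs to the job. Of the things that look like the stand, take the one that is farthest to the robot's left at the start.

How it is judged:
By the outcome, as a careful person would: the job done as asked, in the order asked, and still so for the second after the job is handed in, with the robot touching nothing.
It also fails if it takes over 72 s, if anything falls off the work surface, if the arm or the gripper's body presses on something with over 40 N, if the wrist force passes 120 N, or if a joint passes its speed limit or range.

### The arm

A 6-joint arm with a two-finger parallel gripper is mounted at the origin on the work surface. World frame = base frame: x ahead of the robot, y to its left, z up, the work surface at z = 0. Lengths are in m, angles in degrees, forces in N, time in s.
With the tool pointing down it reaches from about 0.325 to 0.925 m from the base axis. Payload 3.1 kg.
Tool frame: the origin (TCP) lies at the very end of the fingers, on their centre line; the grasp point (between the pads) lies 19 mm behind it (manip.pinch_z is the z of the grasp point in the tool frame, in m); z points along the fingers, x is the direction in which the jaws open and shut, and the axes are right-handed (so a half turn about z gives the same grasp; the last joint's range is limited). The gripper opens to 85 mm and grips with 20 to 120 N. Pads are 22 mm wide; open, the fingers measure 114 mm over their backs; the gripper's body (76 mm by 85 mm) begins 54 mm behind the grasp point. The pads swing forward as they close: fully open they stand 13 mm farther back than shut.
Start: joints at [-6.429, 12.427, 92.441, -0, 75.132, -6.429], TCP at [0.625, 0, 0.231] pointing down, gripper open.
Joint ranges: [-157.48, 157.48], [-44.54, 120.13], [17.64, 146.25], [-64.5, 244.5], [7.68, 150.69], [-147.95, 147.95]. Speed limits (degrees/s): [159.86, 159.86, 180, 180, 180, 180].

### API

Orientations are given as [roll, pitch, yaw] about the fixed x, y, z axes, in that order (R = Rz(yaw) Ry(pitch) Rx(roll)).
In Python, from bench import manip gives the robot as it stands.
- The arm moves only by the tool move_arm, never from a script. Its arguments are lists of equal length, an entry for each row: "translation": the shift along the tool's x, y, z in m, a list of three; "delta_rot": the turn, a rotation vector about the tool's x, y, z in degrees, a list of three. In form: {"translation": [[dx, dy, dz], ...], "delta_rot": [[ax, ay, az], ...]}. A call has 1 to 12 rows; each row shifts and turns the pose as measured when the row begins, along the tool's axes as they then stand; what a row does not reach is not made up. A row lasts 1/10 s, in which the tool goes at most 50 mm and 8.59 degrees, less where a joint would pass 70% of its speed; a pose out of reach is approached as far as the arm can. A call with a gripper value outside its range is refused whole. "hand" is the opening, from 0 (shut) to 1 (fully open), set as the call begins (left out, the last holds). The fingers move at their own pace and stop on an object; "newtons" is the grip in N (left out, the last holds). Time passes only in rows, so rows that do not move let the fingers close. It gives the time, the measured TCP pose, the force and the opening at its end, in the units of the state.
- manip.get_obs(): the state, without advancing time (a new reading comes with each control period).
- manip.read_camera(name): name is "scene" or "side" or "wrist"; returns a dict with "color" (420x560x3 uint8, red, green, blue), "intrinsics" (3x3 intrinsics, pixels), "rvec" (rotation vector, rad) and "tvec" (3), from world to camera coordinates, as OpenCV has them; the wrist camera has in their place "mount" (4x4, takes a point from camera to tool coordinates, whose origin is the TCP and whose axes are the tool frame's). Camera axes: x right, y down, z forward; pixel columns grow to the right and rows downward; lengths in m; the calibration is good to about 2 mm. A picture is of the moment at which its call begins: read the wrist's pose just before it. There is no depth.
- manip.hand_in(): hands the job in, once; it reports no verdict.
The state is a dict: "t": time; "q": joint angles; "joint_velocities": joint speeds; "tau": joint torques, N m; "tcp_pos": TCP position; "orientation": TCP orientation; "ft_force": force on the tool from outside, world axes, zero at the start; "moment": the same for the moment, N m; "finger_gap": opening from 0.0 (shut) to 1.0 (fully open).
Only numpy, scipy, OpenCV 4.12 (cv2) and the standard library are available. Lean on these libraries where they do the work, as an engineer would, in place of code of your own. Each camera call takes 0.05 s, during which the arm holds its last target.

## Working session

There is one attempt and no reset: what is moved stays moved. The work goes in short steps, Python scripts to look and compute and a tool call to move; the robot and the scene stay as the last step left them, time stands still between calls to the robot, and variables do not carry over. Pictures are saved under pics/ and viewed, and the job is handed in when it is done.

Besides the shell and the picture viewer there is one more tool, called after "Emit:" in YAML: its name, and indented under it one key for each argument. move_arm: Moves the arm, as the interface text tells. Its arguments: {"type":"object","properties":{"translation":{"type":"array"},"delta_rot":{"type":"array"},"hand":{"type":"number"},"newtons":{"type":"number"}},"required":["translation","delta_rot"]}

```bash
mkdir -p pics; ls; cat > h.py <<'E'
import numpy as np, cv2
from bench import manip
from scipy.spatial.transform import Rotation as R
def snap(name,tag):
    o=manip.get_obs(); c=manip.read_camera(name)
    cv2.imwrite(f'pics/{tag}.png',cv2.cvtColor(c['color'],cv2.COLOR_RGB2BGR))
    return o,c
def ext(o,c):
    if 'mount' in c:
        T=np.eye(4);T[:3,:3]=R.from_euler('xyz',o['orientation'],degrees=True).as_matrix();T[:3,3]=o['tcp_pos']
        M=T@np.array(c['mount']); return M[:3,:3],M[:3,3]
    Rm=cv2.Rodrigues(np.array(c['rvec'],float))[0]; return Rm.T,-Rm.T@np.array(c['tvec'],float).ravel()
def ray(o,c,px):
    A,p=ext(o,c); K=np.array(c['intrinsics']); d=A@np.linalg.inv(K)@np.array([px[0],px[1],1.]); return p,d/np.linalg.norm(d)
def onz(o,c,px,z):
    p,d=ray(o,c,px); return p+d*(z-p[2])/d[2]
def proj(o,c,P):
    A,p=ext(o,c); K=np.array(c['intrinsics']); q=K@(A.T@(np.array(P)-p)); return q[:2]/q[2]
def tri(r1,r2):
    (p,d),(q,e)=r1,r2
    A=np.stack([d,-e],1); s=np.linalg.lstsq(A,q-p,rcond=None)[0]
    a=p+d*s[0];b=q+e*s[1]; return (a+b)/2,np.linalg.norm(a-b)
E
python3 - <<'E'
from h import *
import pickle
D={}
for n in ['scene','side','wrist']:
    o,c=snap(n,n+'0'); D[n]=(o,c); A,p=ext(o,c); print(n,p.round(3),A[:,2].round(2))
pickle.dump(D,open('d0.pkl','wb'))
print(o, manip.pinch_z)
E
```

```text
pics
scene [ 0.861 -0.523  0.651] [-0.38  0.65 -0.66]
side [-0.03  -0.727  0.786] [ 0.51  0.65 -0.56]
wrist [0.626 0.077 0.374] [-0.   -0.3  -0.95]
{'t': 0.1, 'q': array([-6.42912453e+00,  1.24712764e+01,  9.25202360e+01,  3.05696502e-04,
        7.51312157e+01, -6.42788109e+00]), 'joint_velocities': array([ 0.00998643, -0.05911428, -0.18556741,  0.0080567 ,  0.04841244,
       -0.02719852]), 'tau': array([-3.89421966e-04, -3.98076224e+01, -3.04969239e+01, -1.69335931e-04,
        4.17826959e-03,  6.71974954e-05]), 'tcp_pos': array([6.24269777e-01, 1.00173277e-04, 2.30102716e-01]), 'orientation': array([-1.79985967e+02,  1.21923525e-01, -1.30726407e-03]), 'ft_force': array([-0.06694638,  1.04900651,  0.11790679]), 'moment': array([0.03604315, 0.07563593, 0.02009499]), 'finger_gap': 0.9958074027872557} -0.0187
```

View pics/scene0.png

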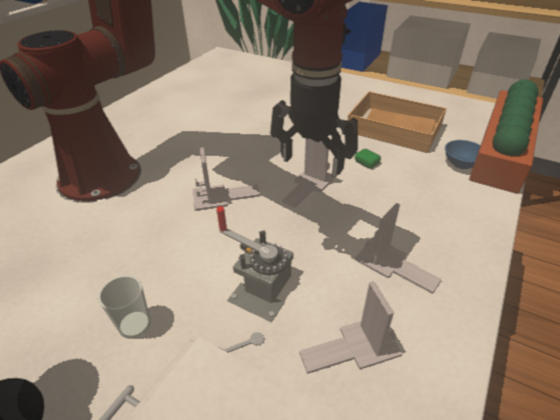

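View pics/side0.png

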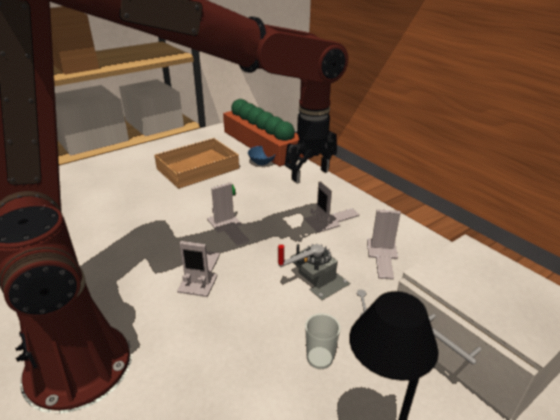

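View pics/wrist0.png

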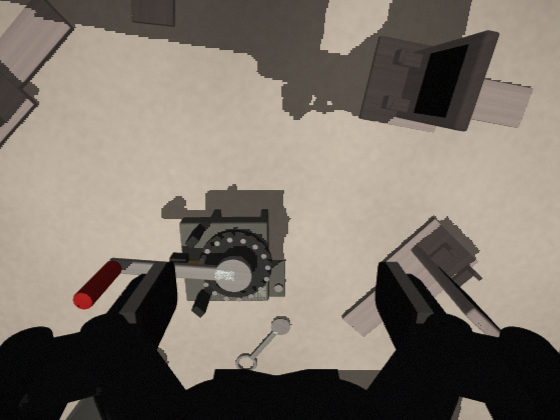

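```bash
python3 - <<'E'
from h import *
import pickle
D=pickle.load(open('d0.pkl','rb'))
for n,l in {'scene':dict(A=(210,197),B=(312,185),C=(378,262),D=(375,345),clampbase=(262,290),tumb=(132,322),spoon=(240,345),ear=(368,160)),
 'side':dict(A=(197,282),B=(225,222),C=(320,220),D=(382,252),clamp=(318,280),tumb=(320,355),ear=(232,190))}.items():
    o,c=D[n]
    for k,p in l.items(): print(n,k,onz(o,c,p,0.005).round(3))
def crop(n,b,s,t):
    c=D[n][1]['color'][b[1]:b[3],b[0]:b[2]]
    cv2.imwrite(f'pics/{t}.png',cv2.cvtColor(cv2.resize(c,None,fx=s,fy=s,interpolation=cv2.INTER_CUBIC),cv2.COLOR_RGB2BGR))
crop('scene',(180,130,440,330),3,'crop_sc')
crop('side',(170,150,410,320),3.3,'crop_si')
E
```

```text
scene A [0.322 0.068 0.005]
scene B [0.525 0.234 0.005]
scene C [0.759 0.065 0.005]
scene D [ 0.817 -0.12   0.005]
scene clampbase [ 0.584 -0.114  0.005]
scene tumb [ 0.412 -0.291  0.005]
scene spoon [ 0.612 -0.234  0.005]
scene ear [0.612 0.409 0.005]
side A [0.32  0.069 0.005]
side B [0.517 0.255 0.005]
side C [0.758 0.09  0.005]
side D [ 0.793 -0.131  0.005]
side clamp [ 0.573 -0.111  0.005]
side tumb [ 0.42  -0.29   0.005]
side ear [0.636 0.403 0.005]
```

View pics/crop_sc.png

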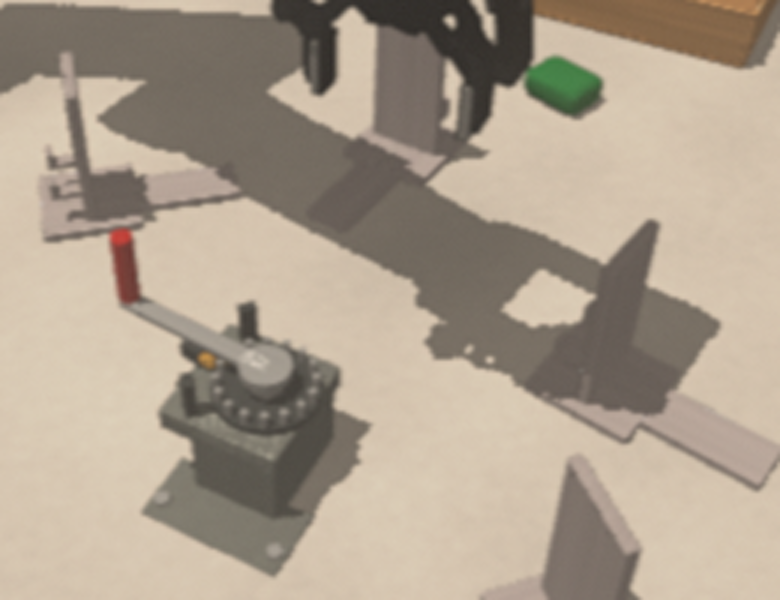

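View pics/crop_si.png

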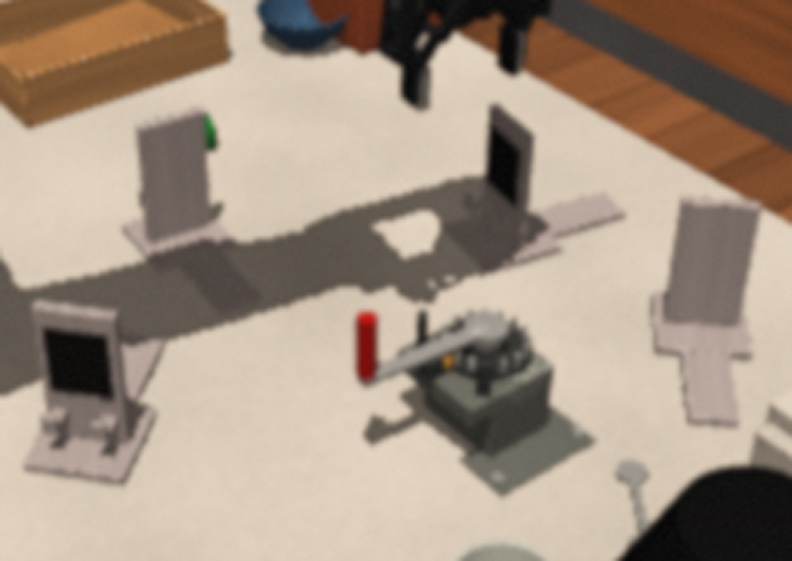

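Stand-like candidates: A (210,197) scene at y≈0.07, B (312,185) at y≈0.24, C (378,262) at y≈0.07, D (375,345) at y≈-0.12. B is the farthest left (the crop shows the back plate, base and foot in the shadow). Next I look at it from above with the wrist camera.

Emit:
move_arm:
  translation:
    - [-0.025, -0.04, -0.04]
    - [-0.025, -0.04, -0.04]
    - [-0.02, -0.03, -0.03]
    - [0, 0, 0]
    - [0, 0, 0]
  delta_rot:
    - [0, 0, 0]
    - [0, 0, 0]
    - [0, 0, 0]
    - [0, 0, 0]
    - [0, 0, 0]

```text
t: 0.65
tcp_pos: [0.5593, 0.1002, 0.3273]
orientation: [-179.9, 0.6, -0.1]
ft_force: [0.1, -0.9, -0.4]
finger_gap: 1.001
```

```bash
python3 - <<'E'
from h import *
import pickle
D={}
o,c=snap('wrist','w1'); D['wrist']=(o,c)
o2,c2=snap('scene','s1'); D['scene']=(o2,c2)
pickle.dump(D,open('d1.pkl','wb'))
print(o['tcp_pos'],o['orientation'],c['intrinsics'])
E
```

```text
[0.55928619 0.1002303  0.32725919] [-1.79924233e+02  6.13534891e-01 -1.35892991e-01] [[343.31397423   0.         275.80282345]
 [  0.         343.31397423 199.54655016]
 [  0.           0.           1.        ]]
```

View pics/w1.png

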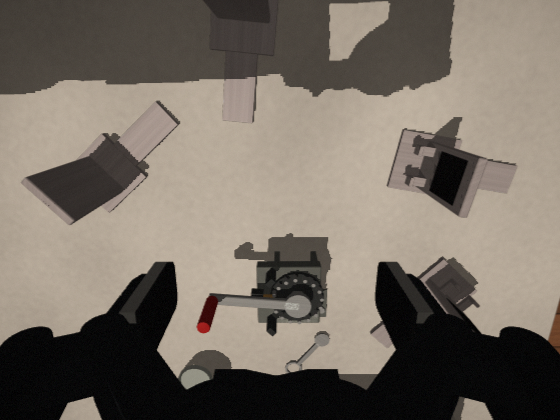

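View pics/s1.png

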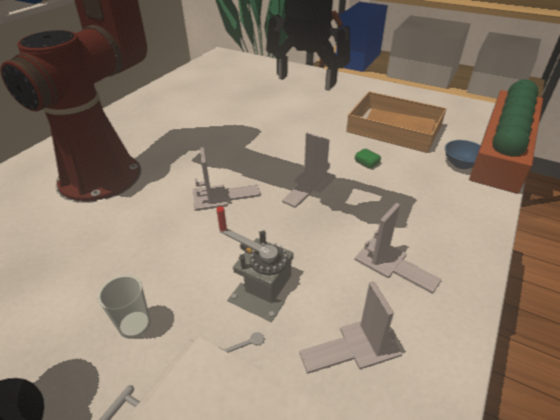

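```bash
python3 - <<'E'
import cv2
a=cv2.imread('pics/w1.png')
cv2.imwrite('pics/w1a.png',cv2.resize(a[0:140,180:300],None,fx=4.2,fy=4.2,interpolation=cv2.INTER_CUBIC))
cv2.imwrite('pics/w1b.png',cv2.resize(a[225:345,190:345],None,fx=5,fy=5,interpolation=cv2.INTER_CUBIC))
E
```

```text
(no output)
```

View pics/w1a.png

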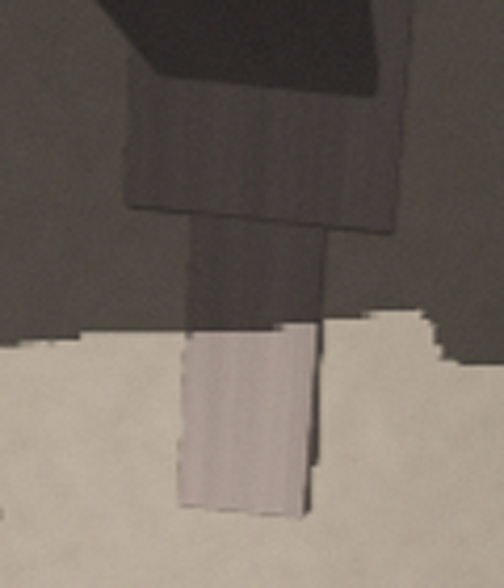

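View pics/w1b.png

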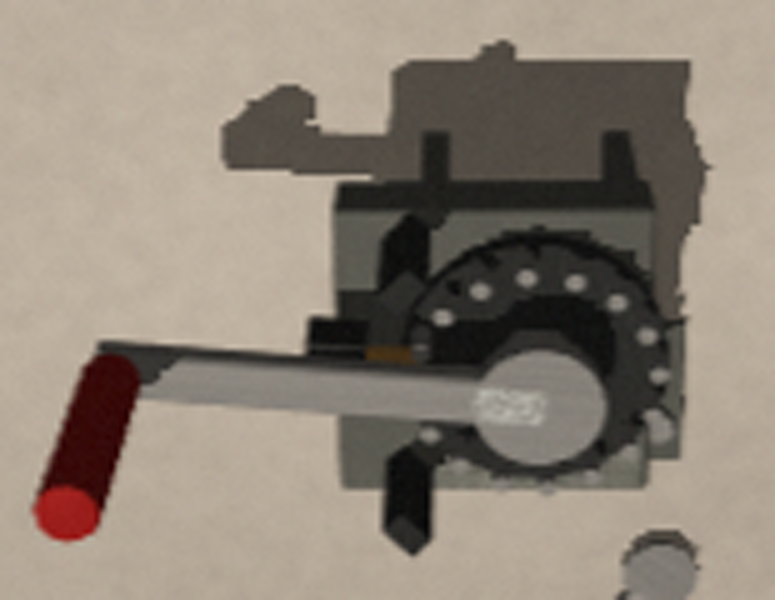

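```bash
cat >> h.py <<'E'
def uncrop(u,s,off): return ((u[0]+.5)/s-.5+off[0],(u[1]+.5)/s-.5+off[1])
E
python3 - <<'E'
from h import *
import pickle
D=pickle.load(open('d1.pkl','rb'));D0=pickle.load(open('d0.pkl','rb'))
w=D['wrist'];s=D['scene'];si=D0['side']
f=lambda u:uncrop(u,4.2,(180,0)); g=lambda u:uncrop(u,5,(190,225))
L=onz(*w,f((180,506)),.008);Rr=onz(*w,f((303,515)),.008)
Lt=onz(*w,f((190,225)),.008);Rt=onz(*w,f((325,228)),.008)
bl=onz(*w,f((127,207)),.008);br=onz(*w,f((393,232)),.008)
print('toe',L,Rr,np.linalg.norm(L-Rr),(L+Rr)/2)
for a,b in((L,Lt),(Rr,Rt)): d=b-a;print('dir yaw',np.degrees(np.arctan2(-d[0],d[1])))
d=Rr-L;print(np.degrees(np.arctan2(d[1],d[0])))
d=br-bl;print(np.degrees(np.arctan2(d[1],d[0])),np.linalg.norm(d),(bl+br)/2)
print('post top tri scene', tri(ray(*w,g((67,514))),ray(*s,(221,208.5))))
print('post at z.144',onz(*w,g((67,514)),.144))
print('hub', [onz(*w,g((540,407)),z).round(4) for z in (.09,.095,.1)])
for p in((335,207),(655,207),(645,487),(343,487)): print('arm',[onz(*w,g(p),z).round(4) for z in(.06,.064)])
for p in((422,130),(450,130),(603,130),(628,130)): print('ck',[onz(*w,g(p),z).round(4) for z in(.0,.046,.06)])
# hsv red post in each of views
for n,(o,c) in dict(w1=w,s1=s,s0=D0['scene'],side=si,w0=D0['wrist']).items():
    h=cv2.cvtColor(c['color'],cv2.COLOR_RGB2HSV); m=((h[...,0]<6)|(h[...,0]>174))&(h[...,1]>190)&(h[...,2]>60)
    n_,lab,st,ce=cv2.connectedComponentsWithStats(m.astype(np.uint8)); i=np.argsort(-st[1:,4])[:2]+1; print(n,st[i],ce[i].round(1))
E
python3 - <<'E'
import cv2
a=cv2.imread('pics/s1.png');b=cv2.imread('pics/side0.png')
cv2.imwrite('pics/s1b.png',cv2.resize(a[195:325,205:315],None,fx=4.6,fy=4.6,interpolation=cv2.INTER_CUBIC))
cv2.imwrite('pics/si1b.png',cv2.resize(b[230:310,265:355],None,fx=6,fy=6,interpolation=cv2.INTER_CUBIC))
E
```

```text
toe [0.48732705 0.14186997 0.008     ] [0.52596549 0.13906113 0.008     ] 0.038740393835626726 [0.50664627 0.14046555 0.008     ]
dir yaw -4.846107403063876
dir yaw -5.773672679084069
-4.157838674784658
-5.126448921840671 0.07917622345429229 [0.51520134 0.22497807 0.008     ]
post top tri scene (array([ 0.47667704, -0.07684078,  0.14434264]), np.float64(0.0009995481587655034))
post at z.144 [ 0.47609787 -0.07740304  0.144     ]
hub [array([ 0.5862, -0.086 ,  0.09  ]), array([ 0.5859, -0.0825,  0.095 ]), array([ 0.5856, -0.0791,  0.1   ])]
arm [array([ 0.5322, -0.0449,  0.06  ]), array([ 0.5325, -0.0427,  0.064 ])]
arm [array([ 0.6177, -0.0446,  0.06  ]), array([ 0.6172, -0.0424,  0.064 ])]
arm [array([ 0.6182, -0.1328,  0.06  ]), array([ 0.6176, -0.1298,  0.064 ])]
arm [array([ 0.5329, -0.1332,  0.06  ]), array([ 0.5331, -0.1302,  0.064 ])]
ck [array([ 0.5546, -0.0513,  0.    ]), array([ 0.5554, -0.029 ,  0.046 ]), array([ 0.5556, -0.0222,  0.06  ])]
ck [array([ 0.5631, -0.0512,  0.    ]), array([ 0.563 , -0.0289,  0.046 ]), array([ 0.563 , -0.0222,  0.06  ])]
ck [array([ 0.6092, -0.0511,  0.    ]), array([ 0.6046, -0.0288,  0.046 ]), array([ 0.6032, -0.022 ,  0.06  ])]
ck [array([ 0.6167, -0.0511,  0.    ]), array([ 0.6114, -0.0288,  0.046 ]), array([ 0.6098, -0.022 ,  0.06  ])]
w1 [[198 321  12  12 110]] [[203.2 326.8]]
s1 [] []
s0 [] []
side [[279 246   4  18  71]] [[280.5 254.4]]
w0 [[ 74 292  19  17 250]
 [108 262   1   1   1]] [[ 82.7 300.1]
 [108.  262. ]]
```

View pics/s1b.png

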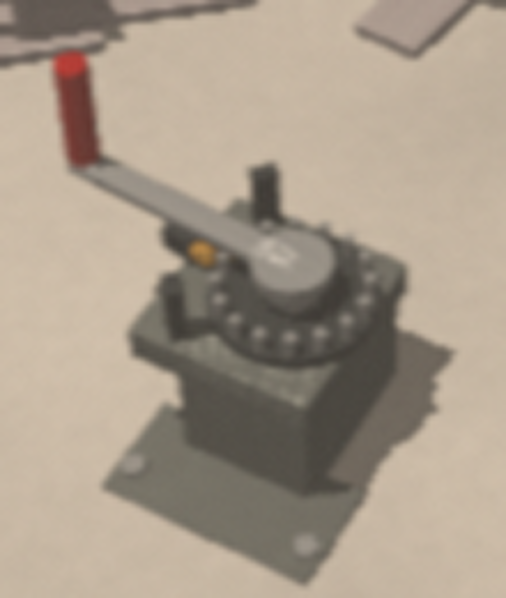

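View pics/si1b.png

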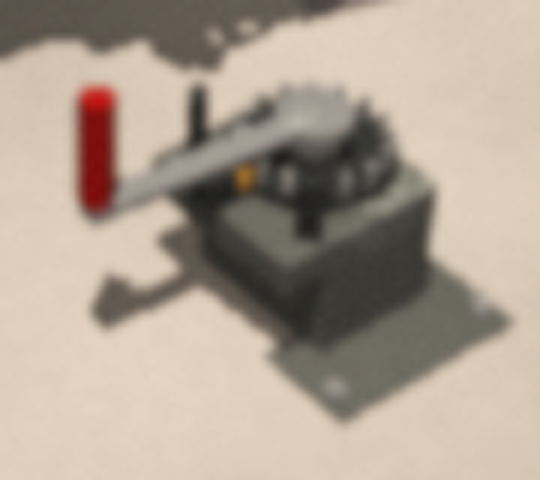

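Wrist view w1 shows B's foot (toe corners about (222,120) and (252,122)), the base and plate above it, and the clamp at (265–325, 262–322) with the post top at (203,327). B's origin is ≈ (0.518, 0.265) with yaw ≈ -5°. The clamp axis is ≈ (0.586, -0.086) with yaw ≈ 0. I'll move over the back plate.

Emit:
move_arm:
  translation:
    - [-0.01, -0.04, 0]
    - [-0.01, -0.04, 0]
    - [-0.01, -0.04, 0]
    - [-0.011, -0.04, 0]
    - [0, -0.005, 0.02]
    - [0, 0, 0.02]
  delta_rot:
    - [0, 0, 0]
    - [0, 0, 0]
    - [0, 0, 0]
    - [0, 0, 0]
    - [0, 0, 0]
    - [0, 0, 0]

```text
t: 1.35
tcp_pos: [0.5215, 0.2631, 0.2781]
orientation: [179.8, 1.1, -1.0]
ft_force: [-0.6, -0.9, -0.1]
finger_gap: 0.998
```

Emit:
move_arm:
  translation:
    - [0, 0, 0]
    - [0, 0, 0]
    - [0, 0, 0]
    - [0, 0, 0]
    - [0, 0, 0]
    - [0, 0, 0]
    - [0, 0, 0]
    - [0, 0, 0]
    - [0, 0, 0]
    - [0, 0, 0]
    - [0, 0, 0]
  delta_rot:
    - [0, 0, -8.5]
    - [0, 0, -8.5]
    - [0, 0, -8.5]
    - [0, 0, -8.5]
    - [0, 0, -8.5]
    - [0, 0, -8.5]
    - [0, 0, -8.5]
    - [0, 0, -8.5]
    - [0, 0, -8.5]
    - [0, 0, -8.5]
    - [0, 0, 0]

```text
t: 2.45
tcp_pos: [0.5183, 0.2477, 0.2465]
orientation: [-176.4, 1.6, 85.0]
ft_force: [0.1, -0.7, 0.1]
finger_gap: 1.0
```

```bash
python3 - <<'E'
from h import *
import pickle
o,c=snap('wrist','w2'); pickle.dump((o,c),open('d2.pkl','wb'))
print(o['tcp_pos'],o['orientation'],o['q'],ext(o,c)[1])
for x,y in((-.032,5),(.032,5),(-.032,-5),(.032,-5)):
    a=np.radians(-5);P=np.array([.518,.265])+[[np.cos(a),-np.sin(a)],[np.sin(a),np.cos(a)]]@np.array([x,y/1000]);print(proj(o,c,[*P,.132]))
E
```

```text
[0.51832425 0.247651   0.24652508] [-176.41671314    1.55273893   85.01301831] [ 1.85343868e+01  8.15000539e+00  9.57950798e+01  8.48914308e-03
  7.99597490e+01 -6.64318234e+01] [0.45222444 0.25769121 0.39497125]
[308.34246924 158.28641937]
[306.46914543 237.25642627]
[295.25327941 158.23330986]
[294.10988751 237.13451172]
```

View pics/w2.png

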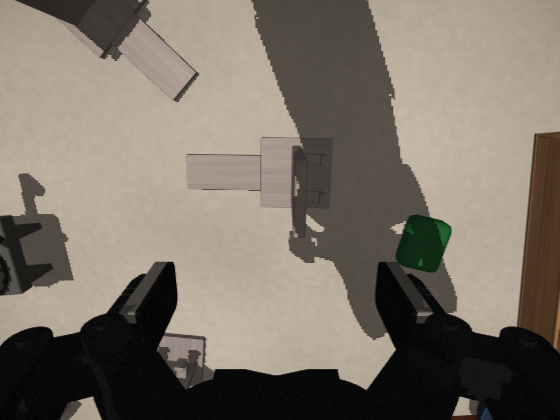

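```bash
cat >> h.py <<'E'
def plan(pos,rpy,o=None):
    o=o or manip.get_obs()
    A=R.from_euler('xyz',o['orientation'],degrees=True); B=R.from_euler('xyz',rpy,degrees=True)
    print('pos',np.round(o['tcp_pos'],4),'rpy',np.round(o['orientation'],2),'F',np.round(o['ft_force'],1),'gap',round(o['finger_gap'],3),'t',round(o['t'],2))
    print('d tool',A.inv().apply(np.array(pos)-o['tcp_pos']).round(4),'rv',np.degrees((A.inv()*B).as_rotvec()).round(2))
E
python3 - <<'E'
from h import *
plan([.518,.265,.19],[180,0,85])
a=cv2.imread('pics/w2.png')
cv2.imwrite('pics/w2a.png',cv2.resize(a[125:245,180:340],None,fx=5,fy=5,interpolation=cv2.INTER_CUBIC))
E
```

```text
pos [0.5182 0.2475 0.2462] rpy [-176.39    1.58   84.87] F [-0.5  0.  -0.7] gap 1.002 t 2.5
d tool [0.0189 0.0018 0.0557] rv [-3.61  1.58 -0.18]
```

View pics/w2a.png

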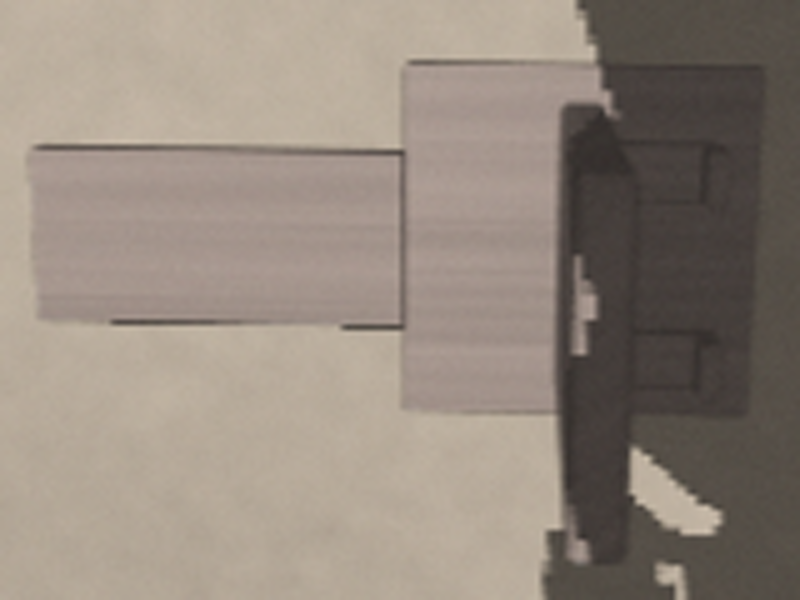

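Plate top at px (294–306, 159–237), matching the prediction within 1 px; foot toe at (187,172). Descending around the plate.

Emit:
move_arm:
  translation:
    - [0.019, 0.002, 0.025]
    - [0, 0, 0.02]
    - [0, 0, 0]
  delta_rot:
    - [-3.6, 1.6, -0.2]
    - [0, 0, 0]
    - [0, 0, 0]

```text
t: 2.8
tcp_pos: [0.5215, 0.2642, 0.1976]
orientation: [180.0, -0.0, 84.3]
ft_force: [-0.2, -0.3, 0.3]
finger_gap: 1.003
```

```bash
python3 - <<'E'
from h import *
plan([.518,.265,.086],[180,0,85])
E
```

```text
pos [0.5215 0.2642 0.1976] rpy [ 1.7997e+02 -1.0000e-02  8.4270e+01] F [-0.2 -0.3  0.3] gap 1.003 t 2.8
d tool [ 0.0005 -0.0037  0.1116] rv [ 0.03 -0.01 -0.73]
```

Emit:
move_arm:
  translation:
    - [0, -0.003, 0.03]
    - [0, 0, 0.03]
    - [0, 0, 0.025]
    - [0, 0, 0.015]
    - [0, 0, 0.008]
    - [0, 0, 0]
  delta_rot:
    - [0, 0, -0.7]
    - [0, 0, 0]
    - [0, 0, 0]
    - [0, 0, 0]
    - [0, 0, 0]
    - [0, 0, 0]

```text
t: 3.4
tcp_pos: [0.5231, 0.2637, 0.0896]
orientation: [179.7, -0.1, 84.2]
ft_force: [-0.1, 0.1, -0.2]
finger_gap: 1.0
```

```bash
python3 - <<'E'
from h import *
plan([.518,.265,.086],[180,0,85])
o,c=snap('side','si3');o,c=snap('scene','s3')
E
```

```text
pos [0.5231 0.2637 0.0896] rpy [ 1.7974e+02 -1.1000e-01  8.4230e+01] F [-0.1  0.1 -0.2] gap 1.0 t 3.4
d tool [ 0.0008 -0.0052  0.0036] rv [ 0.26 -0.1  -0.77]
```

View pics/s3.png

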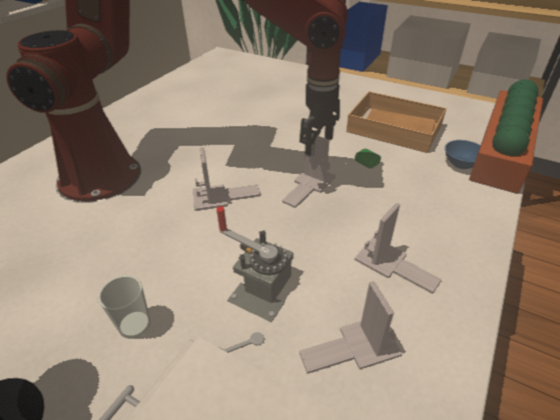

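The fingers straddle the plate (scene ≈(318,150)). A small correction, then close.

Emit:
move_arm:
  translation:
    - [0, -0.005, 0.002]
    - [0, 0, 0]
  delta_rot:
    - [0, 0, -0.8]
    - [0, 0, 0]

```text
t: 3.7
tcp_pos: [0.5209, 0.2655, 0.0919]
orientation: [179.3, -0.3, 85.1]
ft_force: [-0.8, 0.4, 0.1]
finger_gap: 0.998
```

Emit:
move_arm:
  translation:
    - [0, 0, 0]
    - [0, 0, 0]
    - [0, 0, 0]
    - [0, 0, 0]
    - [0, 0, 0]
    - [0, 0, 0]
    - [0, 0, 0]
    - [0, 0, 0]
  delta_rot:
    - [0, 0, 0]
    - [0, 0, 0]
    - [0, 0, 0]
    - [0, 0, 0]
    - [0, 0, 0]
    - [0, 0, 0]
    - [0, 0, 0]
    - [0, 0, 0]
  hand: 0
  newtons: 50

```text
t: 4.5
tcp_pos: [0.5224, 0.2662, 0.0944]
orientation: [179.1, -0.4, 85.2]
ft_force: [0.4, 0.8, -0.2]
finger_gap: 0.111
```

```bash
python3 - <<'E'
from h import *
plan([.518,.265,.086],[180,0,85])
E
```

```text
pos [0.5224 0.2662 0.0944] rpy [179.08  -0.37  85.15] F [ 0.4  0.8 -0.2] gap 0.111 t 4.5
d tool [-0.0017 -0.0044  0.0083] rv [ 0.92 -0.38  0.15]
```

Gripped (gap 0.111 ≈ 9.4 mm). Lift slightly and carry to just in front of the slot.

Emit:
move_arm:
  translation:
    - [0, 0, -0.006]
    - [0, 0, -0.004]
    - [-0.03, 0.015, 0]
    - [-0.04, 0.018, 0]
    - [-0.035, 0.015, 0]
    - [-0.025, 0.014, 0]
    - [-0.011, 0.006, 0]
    - [0, 0, 0]
  delta_rot:
    - [0, 0, 0]
    - [0, 0, 0]
    - [0.5, -0.4, -1]
    - [0.4, 0, -1]
    - [0, 0, -1]
    - [0, 0, -1]
    - [0, 0, -0.9]
    - [0, 0, 0]

```text
t: 5.3
tcp_pos: [0.5798, 0.1171, 0.1014]
orientation: [-179.5, 0.0, 90.4]
ft_force: [-1.3, 0.2, -3.8]
finger_gap: 0.108
```

```bash
python3 - <<'E'
from h import *
import pickle
plan([.590,.125,.098],[180,0,90])
D={}
for n in('wrist','scene','side'): D[n]=snap(n,n[:2]+'4')
pickle.dump(D,open('d4.pkl','wb'))
E
```

```text
pos [0.5798 0.1171 0.1014] rpy [-1.7951e+02  5.0000e-02  9.0350e+01] F [-1.3  0.2 -3.8] gap 0.108 t 5.3
d tool [0.0078 0.0103 0.0033] rv [-0.49  0.05  0.35]
```

View pics/wr4.png

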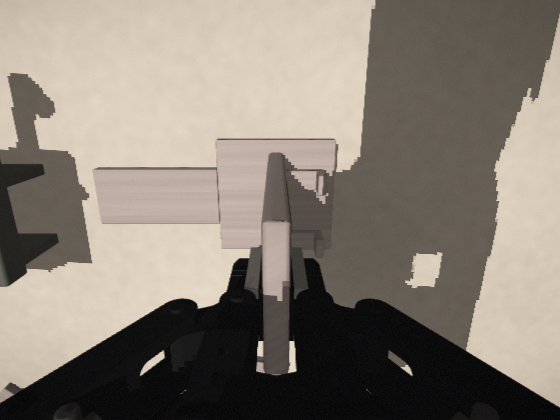

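View pics/sc4.png

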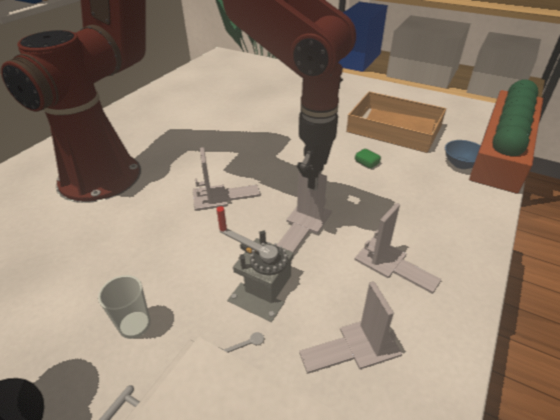

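View pics/si4.png

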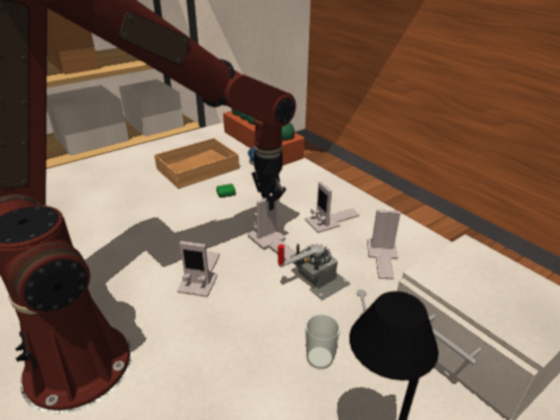

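```bash
python3 - <<'E'
import cv2
a=cv2.imread('pics/wr4.png')
cv2.imwrite('pics/wr4a.png',cv2.resize(a[130:300,0:230],None,fx=3.4,fy=3.4,interpolation=cv2.INTER_CUBIC))
E
```

```text
(no output)
```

View pics/wr4a.png

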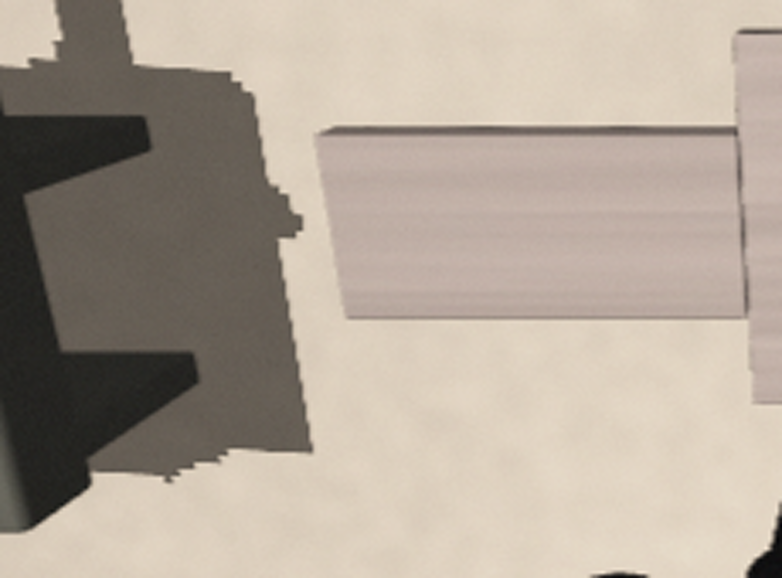

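```bash
python3 - <<'E'
import cv2,numpy as np
a=cv2.imread('pics/wr4.png')[140:300,0:110].astype(float)
a=np.clip(a*4,0,255).astype(np.uint8)
cv2.imwrite('pics/wr4b.png',cv2.resize(a,None,fx=5,fy=3.7*5/3.7 if 0 else 3.7,interpolation=cv2.INTER_CUBIC))
E
```

```text
(no output)
```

View pics/wr4b.png

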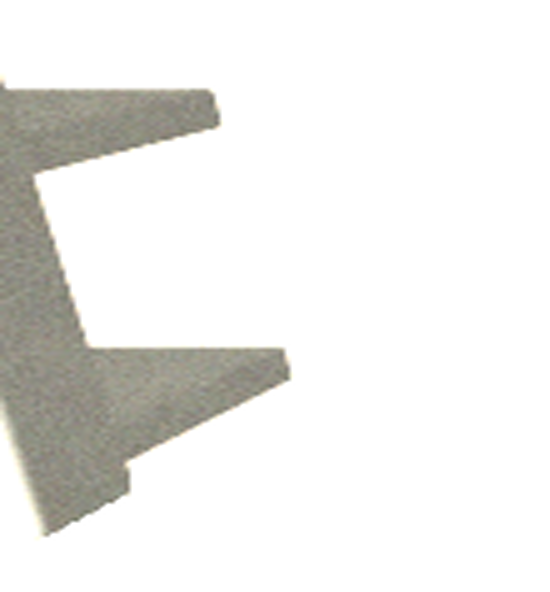

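```bash
python3 - <<'E'
from h import *
import pickle
D=pickle.load(open('d4.pkl','rb')); w=D['wrist']; f=lambda u:uncrop(u,3.4,(0,130))
a=onz(*w,f((151,150)),0);b=onz(*w,f((195,352)),0)
print('slot inner',a,b,'w',b-a,'mid',(a+b)/2,'yaw',np.degrees(np.arctan2((b-a)[1],(b-a)[0])))
for p in((146,116),(199,380)): print(onz(*w,f(p),0))
for z in(.012,.015,.018):
    a=onz(*w,f((317,134)),z);b=onz(*w,f((345,318)),z);c=onz(*w,f((738,136)),z);d=onz(*w,f((748,317)),z)
    print(z,'toe',a,b,np.linalg.norm(b-a),'mid',(a+b)/2,'yaw',np.degrees([np.arctan2((b-a)[1],(b-a)[0]),np.arctan2(-(c-a)[0],(c-a)[1]),np.arctan2(-(d-b)[0],(d-b)[1])]).round(2))
E
```

```text
slot inner [ 0.56227402 -0.05257285  0.        ] [ 0.60924115 -0.0515699   0.        ] w [0.04696713 0.00100295 0.        ] mid [ 0.58575758 -0.05207138  0.        ] yaw 1.2233241256113507
[ 0.55484142 -0.05221731  0.        ]
[ 0.61616457 -0.05190313  0.        ]
0.012 toe [ 0.55591606 -0.00976398  0.012     ] [ 0.5960788  -0.00978134  0.012     ] 0.040162739116456715 mid [ 0.57599743 -0.00977266  0.012     ] yaw [-0.02  0.11  0.54]
0.015 toe [ 0.55526633 -0.00813999  0.015     ] [ 0.59491426 -0.00815713  0.015     ] 0.03964793335804672 mid [ 0.57509029 -0.00814856  0.015     ] yaw [-0.02  0.11  0.54]
0.018 toe [ 0.55461659 -0.006516    0.018     ] [ 0.59374972 -0.00653291  0.018     ] 0.03913312759963672 mid [ 0.57418315 -0.00652446  0.018     ] yaw [-0.02  0.11  0.54]
```

Slot centre is x = 0.5858 with its mouth at y ≈ -0.052. The toe is at (0.5753, -0.0085). Shift +10 mm in x and lower to the shelf.

Emit:
move_arm:
  translation:
    - [0, 0.01, 0]
    - [0, 0, 0.003]
    - [0, 0, 0.002]
    - [0, 0, 0.001]
  delta_rot:
    - [-0.5, 0, 0.2]
    - [0, 0, 0]
    - [0, 0, 0]
    - [0, 0, 0]

```text
t: 5.85
tcp_pos: [0.5878, 0.1232, 0.0947]
orientation: [-179.9, -0.0, 90.5]
ft_force: [-1.7, -1.5, 5.1]
finger_gap: 0.105
```

```bash
python3 - <<'E'
from h import *
plan([.5903,.10,.0944],[180,0,90.2])
E
```

```text
pos [0.5878 0.1232 0.0947] rpy [-1.7992e+02 -5.0000e-02  9.0520e+01] F [-1.7 -1.5  5.1] gap 0.105 t 5.85
d tool [-0.0232  0.0023  0.0002] rv [-0.08 -0.05  0.32]
```

Emit:
move_arm:
  translation:
    - [-0.01, 0.002, -0.0003]
    - [-0.01, 0, 0]
    - [-0.01, 0, 0]
    - [-0.008, 0, 0]
    - [0, 0, 0]
  delta_rot:
    - [0, 0, 0.3]
    - [0, 0, 0]
    - [0, 0, 0]
    - [0, 0, 0]
    - [0, 0, 0]

```text
t: 6.35
tcp_pos: [0.5899, 0.0819, 0.0948]
orientation: [-179.9, -0.0, 90.2]
ft_force: [0.1, 0.1, -4.3]
finger_gap: 0.11
```

```bash
python3 - <<'E'
from h import *
import pickle
plan([.5903,.05,.0944],[180,0,90.2])
w=snap('wrist','w5'); pickle.dump(w,open('d5.pkl','wb'))
a=cv2.imread('pics/w5.png')[120:330,0:240].astype(float)
cv2.imwrite('pics/w5a.png',cv2.resize(np.clip(a*1.3,0,255).astype(np.uint8),None,fx=2.8,fy=2.8,interpolation=cv2.INTER_CUBIC))
E
```

```text
pos [0.5899 0.0819 0.0948] rpy [-1.7991e+02 -2.0000e-02  9.0220e+01] F [ 0.1  0.1 -4.3] gap 0.11 t 6.35
d tool [-0.0319  0.0002  0.0004] rv [-0.09 -0.02  0.02]
```

View pics/w5a.png

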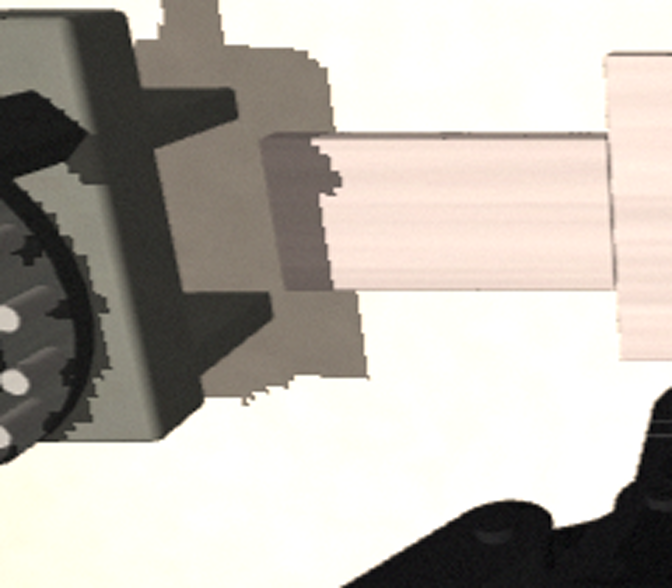

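```bash
python3 - <<'E'
from h import *
import pickle
w=pickle.load(open('d5.pkl','rb')); f=lambda u:uncrop(u,2.8,(0,120))
for n,z,p,q in(('slot',0,(237,118),(271,294)),('toe',.009,(263,137),(285,290)),('base',.009,(607,136),(615,289)),('baseedge',.009,(608,55),(621,358))):
    a=onz(*w,f(p),z);b=onz(*w,f(q),z);print(n,a.round(4),b.round(4),'w',(b-a)[0].round(4),'mid',((a+b)/2).round(4))
E
```

```text
slot [ 0.5624 -0.0527  0.    ] [ 0.6099 -0.0514  0.    ] w 0.0475 mid [ 0.5861 -0.0521  0.    ]
toe [ 0.5652 -0.0421  0.009 ] [ 0.6052 -0.0427  0.009 ] w 0.04 mid [ 0.5852 -0.0424  0.009 ]
base [0.5646 0.0417 0.009 ] [0.6046 0.0419 0.009 ] w 0.04 mid [0.5846 0.0418 0.009 ]
baseedge [0.545  0.0429 0.009 ] [0.624  0.0426 0.009 ] w 0.079 mid [0.5845 0.0427 0.009 ]
```

Toe centred within 1 mm (toe x 0.585, slot 0.586). Slide in.

Emit:
move_arm:
  translation:
    - [-0.008, 0.0007, 0.0008]
    - [-0.008, 0, 0.0005]
    - [-0.008, 0, 0.0003]
    - [-0.008, 0, 0.0003]
    - [0, 0, 0]
  delta_rot:
    - [0, 0, 0]
    - [0, 0, 0]
    - [0, 0, 0]
    - [0, 0, 0]
    - [0, 0, 0]

```text
t: 6.9
tcp_pos: [0.5924, 0.0486, 0.0946]
orientation: [179.9, -0.1, 90.2]
ft_force: [0.3, -0.4, -3.0]
finger_gap: 0.109
```

```bash
python3 - <<'E'
from h import *
plan([.5908,.0125,.0944],[180,0,90.2])
E
```

```text
pos [0.5924 0.0486 0.0946] rpy [ 1.7987e+02 -1.2000e-01  9.0250e+01] F [ 0.3 -0.4 -3. ] gap 0.109 t 6.9
d tool [-0.0361 -0.0018  0.0001] rv [ 0.13 -0.12  0.05]
```

Emit:
move_arm:
  translation:
    - [-0.007, -0.0018, 0.0006]
    - [-0.007, -0.0003, 0.0004]
    - [-0.007, -0.0003, 0.0004]
    - [-0.006, -0.0003, 0.0003]
    - [0, 0, 0]
  delta_rot:
    - [0.1, -0.1, 0]
    - [0, 0, 0]
    - [0, 0, 0]
    - [0, 0, 0]
    - [0, 0, 0]

```text
t: 7.4
tcp_pos: [0.5913, 0.0203, 0.0945]
orientation: [179.8, -0.1, 90.2]
ft_force: [-0.1, 1.2, -0.8]
finger_gap: 0.114
```

```bash
python3 - <<'E'
from h import *
plan([.5908,.0125,.0944],[180,0,90.2])
E
```

```text
pos [0.5913 0.0203 0.0945] rpy [ 1.7975e+02 -1.3000e-01  9.0240e+01] F [-0.1  1.2 -0.8] gap 0.114 t 7.4
d tool [-0.0078 -0.0005  0.0001] rv [ 0.25 -0.13  0.04]
```

8 mm to go; small steps until the wall is felt.

Emit:
move_arm:
  translation:
    - [-0.003, -0.0006, 0.0003]
    - [-0.0025, -0.0002, 0.0003]
    - [-0.0015, -0.0002, 0.0003]
  delta_rot:
    - [0.2, -0.1, 0]
    - [0, 0, 0]
    - [0, 0, 0]

```text
t: 7.7
tcp_pos: [0.5912, 0.0139, 0.0946]
orientation: [179.8, -0.2, 90.2]
ft_force: [0.2, 3.5, 2.6]
finger_gap: 0.112
```

Emit:
move_arm:
  translation:
    - [-0.0012, -0.0001, 0.0003]
    - [-0.001, -0.0001, 0.0003]
  delta_rot:
    - [0, 0, 0]
    - [0, 0, 0]

```text
t: 7.9
tcp_pos: [0.5913, 0.0136, 0.0948]
orientation: [179.8, -0.4, 90.2]
ft_force: [0.2, 5.5, 3.0]
finger_gap: 0.104
```

Emit:
move_arm:
  translation:
    - [-0.001, -0.0001, 0.0003]
    - [-0.001, -0.0001, 0.0003]
  delta_rot:
    - [0, 0, 0]
    - [0, 0, 0]

```text
t: 8.1
tcp_pos: [0.5914, 0.0134, 0.0949]
orientation: [179.8, -0.5, 90.2]
ft_force: [-0.5, 5.6, 3.5]
finger_gap: 0.109
```

Emit:
move_arm:
  translation:
    - [-0.002, 0, 0.0001]
    - [-0.002, 0, 0.0001]
    - [-0.002, 0, 0.0001]
  delta_rot:
    - [0, 0, 0]
    - [0, 0, 0]
    - [0, 0, 0]

```text
t: 8.4
tcp_pos: [0.5915, 0.0125, 0.0962]
orientation: [179.8, -1.0, 90.2]
ft_force: [0.1, 7.9, 3.8]
finger_gap: 0.11
```

```bash
python3 - <<'E'
from h import *
import pickle
plan([.5908,.0125,.0944],[180,0,90.2])
w=snap('wrist','w6'); s=snap('scene','s6');d=snap('side','si6'); pickle.dump((w,s,d),open('d6.pkl','wb'))
a=cv2.imread('pics/w6.png')[100:340,20:300].astype(float)
cv2.imwrite('pics/w6a.png',cv2.resize(np.clip(a*1.5,0,255).astype(np.uint8),None,fx=2.5,fy=2.5,interpolation=cv2.INTER_CUBIC))
a=cv2.imread('pics/s6.png')[180:320,200:340].astype(float)
cv2.imwrite('pics/s6a.png',cv2.resize(np.clip(a*1.3,0,255).astype(np.uint8),None,fx=4,fy=4,interpolation=cv2.INTER_CUBIC))
E
```

```text
pos [0.5915 0.0125 0.0962] rpy [179.8   -1.    90.18] F [0.1 7.9 3.8] gap 0.11 t 8.4
d tool [-0.     -0.0007  0.0018] rv [ 0.2  -1.   -0.02]
```

View pics/w6a.png

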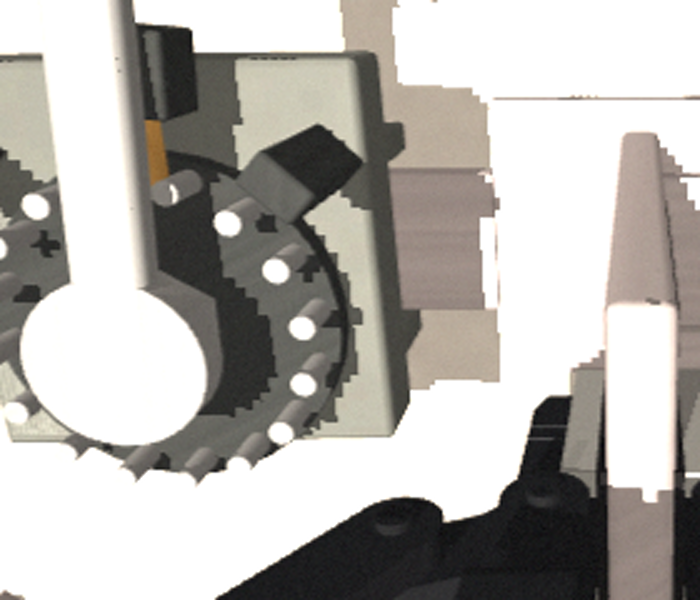

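View pics/s6a.png

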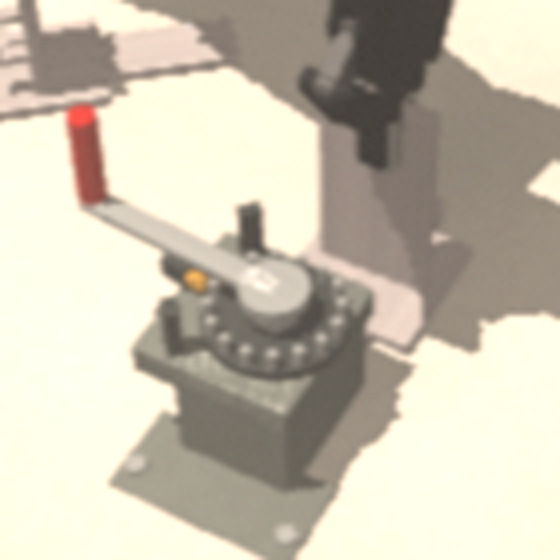

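```bash
python3 - <<'E'
from h import *
import pickle
w,s,d=pickle.load(open('d6.pkl','rb'))
a=cv2.imread('pics/w6.png')[120:260,150:300]
cv2.imwrite('pics/w6b.png',cv2.resize(a,None,fx=4,fy=4,interpolation=cv2.INTER_CUBIC))
for X in [(-.04,.06),(-.02,.06),(.02,.06),(.04,.06)]:
    p=proj(*w,[.586+X[0],-.087+X[1],.008]); print((p-[150,120])*4)
E
```

```text
[256.2052708   70.09846791]
[262.17628982 187.56408674]
[273.2350582  405.11909135]
[278.36531251 506.04466114]
```

View pics/w6b.png

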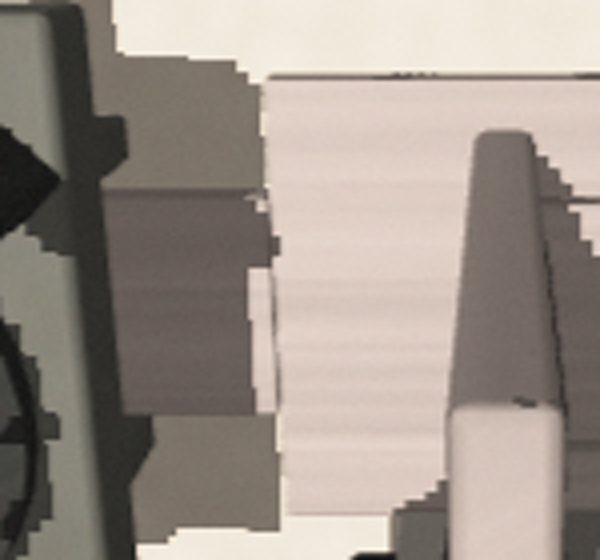

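```bash
python3 - <<'E'
from h import *
import pickle
w,s,d=pickle.load(open('d6.pkl','rb'))
f=lambda u:uncrop(u,4,(150,120))
for p in((124,117),(128,152),(150,415),(155,440)): print('cheek',onz(*w,f(p),0).round(4))
for p in((267,78),(286,515),(272,190),(280,412)): print('base',onz(*w,f(p),.008).round(4))
for p in((247,195),(250,412)): print('toe?',onz(*w,f(p),.008).round(4))
a=cv2.imread('pics/s6.png')[215:285,240:320].astype(float)
cv2.imwrite('pics/s6b.png',cv2.resize(np.clip(a*1.6,0,255).astype(np.uint8),None,fx=8,fy=8,interpolation=cv2.INTER_CUBIC))
E
```

```text
cheek [ 0.5549 -0.0519  0.    ]
cheek [ 0.5611 -0.0517  0.    ]
cheek [ 0.6107 -0.0516  0.    ]
cheek [ 0.6158 -0.051   0.    ]
base [ 0.5471 -0.0255  0.008 ]
base [ 0.6275 -0.0259  0.008 ]
base [ 0.5662 -0.0256  0.008 ]
base [ 0.607  -0.0261  0.008 ]
toe? [ 0.567  -0.0299  0.008 ]
toe? [ 0.607  -0.0315  0.008 ]
```

View pics/s6b.png

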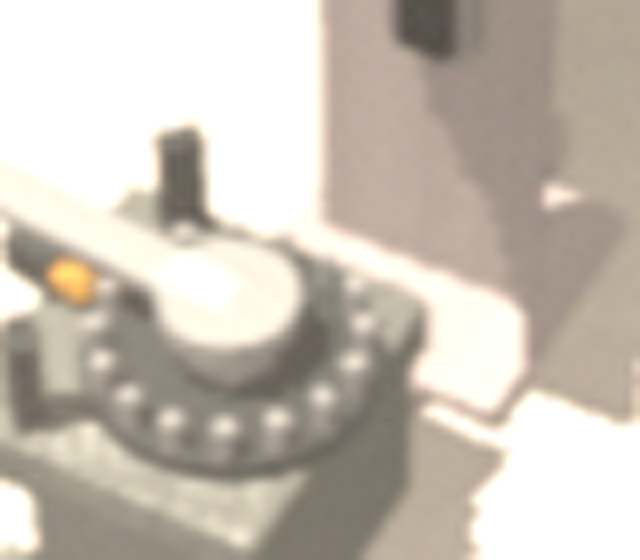

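Wall contact: y stalls at about 0.013 while Fy climbs, and the base front is 26 mm from the cheek ends (25 nominal). The tool tipped by 1°, so I'll level it and re-seat gently.

Emit:
move_arm:
  translation:
    - [0, 0, 0.0015]
    - [-0.0003, 0, 0.0005]
    - [-0.0005, 0, 0.0003]
  delta_rot:
    - [0.2, -1.0, 0]
    - [0.1, -0.5, 0]
    - [0, -0.3, 0]

```text
t: 8.85
tcp_pos: [0.5917, 0.0141, 0.0948]
orientation: [-179.9, 0.6, 90.1]
ft_force: [-1.5, 4.3, 4.9]
finger_gap: 0.112
```

```bash
python3 - <<'E'
from h import *
plan([.5910,.0125,.0944],[180,0,90.2])
E
```

```text
pos [0.5917 0.0141 0.0948] rpy [-179.91    0.6    90.14] F [-1.5  4.3  4.9] gap 0.112 t 8.85
d tool [-0.0016 -0.0007  0.0004] rv [-0.09  0.6  -0.06]
```

Emit:
move_arm:
  translation:
    - [-0.001, 0, 0]
    - [-0.001, 0, 0.0002]
    - [-0.001, 0, 0.0002]
    - [-0.001, 0, 0.0002]
  delta_rot:
    - [0, 0.5, 0]
    - [0, 0, 0]
    - [0, 0, 0]
    - [0, 0, 0]

```text
t: 9.25
tcp_pos: [0.5919, 0.0135, 0.0949]
orientation: [-179.9, -0.4, 90.1]
ft_force: [-0.3, 8.3, 3.9]
finger_gap: 0.109
```

```bash
python3 - <<'E'
from h import *
plan([.5910,.0125,.0944],[180,0,90.2])
E
```

```text
pos [0.5919 0.0135 0.0949] rpy [-179.94   -0.37   90.12] F [-0.3  8.3  3.9] gap 0.109 t 9.25
d tool [-0.001  -0.0009  0.0005] rv [-0.06 -0.37 -0.08]
```

Emit:
move_arm:
  translation:
    - [0, 0, 0]
    - [0, 0, 0]
    - [0, 0, 0]
    - [0, 0, 0]
  delta_rot:
    - [0, 0, 0]
    - [0, 0, 0]
    - [0, 0, 0]
    - [0, 0, 0]
  hand: 0.4

```text
t: 9.65
tcp_pos: [0.5904, 0.0087, 0.093]
orientation: [-179.8, 0.1, 90.2]
ft_force: [0.2, 0.7, -0.6]
finger_gap: 0.4
```

Emit:
move_arm:
  translation:
    - [0, 0, -0.01]
    - [0, 0, -0.025]
    - [0, 0, -0.03]
    - [0, 0, -0.02]
    - [0, 0, 0]
  delta_rot:
    - [0, 0, 0]
    - [0, 0, 0]
    - [0, 0, 0]
    - [0, 0, 0]
    - [0, 0, 0]

```text
t: 10.15
tcp_pos: [0.5897, 0.007, 0.1811]
orientation: [-179.5, 0.2, 90.1]
ft_force: [0.6, 0.4, 0.5]
finger_gap: 0.401
```

```bash
python3 - <<'E'
from h import *
import pickle
plan([.5300,.0,.20],[180,0,90])
w=snap('wrist','w7'); pickle.dump(w,open('d7.pkl','wb'))
E
```

```text
pos [0.5897 0.007  0.1811] rpy [-179.54    0.19   90.11] F [0.6 0.4 0.5] gap 0.401 t 10.15
d tool [-0.0069 -0.0598 -0.0184] rv [-0.46  0.19  0.11]
```

View pics/w7.png

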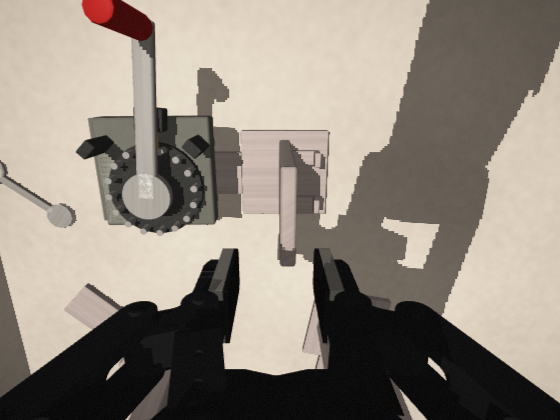

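```bash
python3 - <<'E'
from h import *
import pickle
w=pickle.load(open('d7.pkl','rb'));D=pickle.load(open('d1.pkl','rb'));D0=pickle.load(open('d0.pkl','rb'))
for p in((242,132),(241.5,213),(329,130),(327,214)): print('base',onz(*w,p,.008).round(4))
print('post',onz(*w,(98,10),.144), 'hub',[onz(*w,(147,197),z).round(4) for z in(.09,.095,.1,.105)])
print('tri hub',tri(ray(*w,(147,197)),ray(*D['scene'],(267.9,251))))
hsv=cv2.cvtColor(w[1]['color'],cv2.COLOR_RGB2HSV)
m=((hsv[...,0]<6)|(hsv[...,0]>174))&(hsv[...,1]>190)&(hsv[...,2]>150)
n_,lab,st,ce=cv2.connectedComponentsWithStats(m.astype(np.uint8));print(st[1:],ce[1:])
a=cv2.imread('pics/w7.png')[80:250,70:345]
cv2.imwrite('pics/w7a.png',cv2.resize(a,None,fx=2.9,fy=2.9,interpolation=cv2.INTER_CUBIC))
E
```

```text
base [ 0.5485 -0.0241  0.008 ]
base [ 0.6269 -0.0267  0.008 ]
base [0.5465 0.0552 0.008 ]
base [0.6276 0.0571 0.008 ]
post [ 0.47735438 -0.07732101  0.144     ] hub [array([ 0.5861, -0.0854,  0.09  ]), array([ 0.5846, -0.0834,  0.095 ]), array([ 0.583 , -0.0814,  0.1   ]), array([ 0.5815, -0.0795,  0.105 ])]
tri hub (array([ 0.58500384, -0.08560372,  0.09076244]), np.float64(0.0019825243508921424))
[[ 83   0  30  23 579]] [[98.10362694  9.72884283]]
```

View pics/w7a.png

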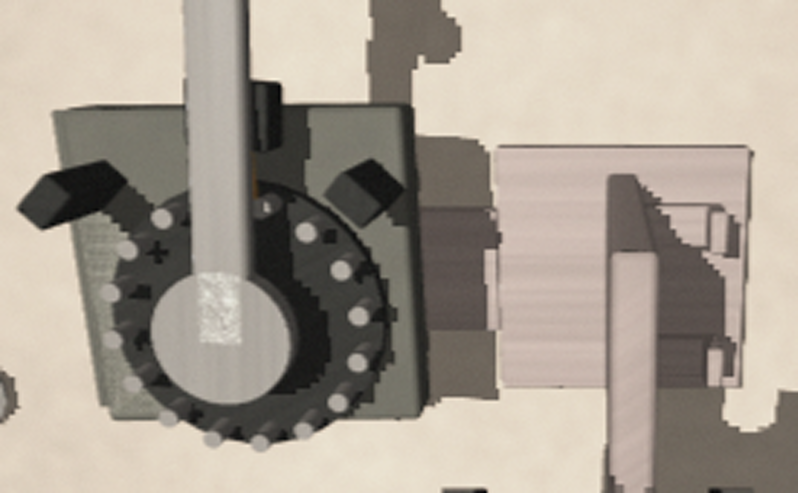

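Stand is standing home: base (242–329, 130–214), foot under the arm; base centre y≈0.0155, x≈0.587 against a hub axis of (0.5855, -0.0855). Post is at (0.477, -0.077), so q≈+0.07. Moving over the post.

Emit:
move_arm:
  translation:
    - [-0.015, -0.02, -0.012]
    - [-0.02, -0.028, 0]
    - [-0.02, -0.028, 0]
    - [-0.018, -0.024, 0]
    - [-0.01, -0.012, 0]
    - [0, 0, 0]
    - [0, 0, 0]
  delta_rot:
    - [-0.5, 0.2, 1]
    - [0, 0, 1]
    - [0, 0, 1]
    - [0, 0, 1]
    - [0, 0, 0.4]
    - [0, 0, 0]
    - [0, 0, 0]

```text
t: 10.9
tcp_pos: [0.467, -0.0738, 0.1843]
orientation: [-179.4, -0.1, 85.6]
ft_force: [0.8, 0.5, 0.3]
finger_gap: 0.398
```

```bash
python3 - <<'E'
from h import *
import pickle
plan([.477,-.0773,.16],[180,0,85.7])
w=snap('wrist','w8');s=snap('scene','s8');d=snap('side','si8'); pickle.dump((w,s,d),open('d8.pkl','wb'))
a=cv2.imread('pics/s8.png')[130:330,130:330]
cv2.imwrite('pics/s8a.png',cv2.resize(a,None,fx=3,fy=3,interpolation=cv2.INTER_CUBIC))
E
```

```text
pos [ 0.467  -0.0738  0.1843] rpy [-1.7935e+02 -1.1000e-01  8.5610e+01] F [0.8 0.5 0.3] gap 0.398 t 10.9
d tool [-0.0028  0.0105  0.0242] rv [-0.65 -0.11 -0.09]
```

View pics/w8.png

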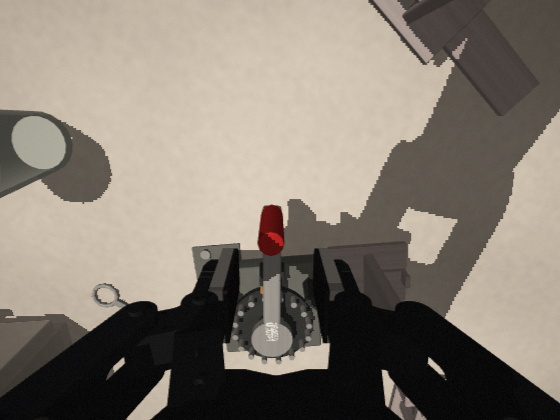

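View pics/s8a.png

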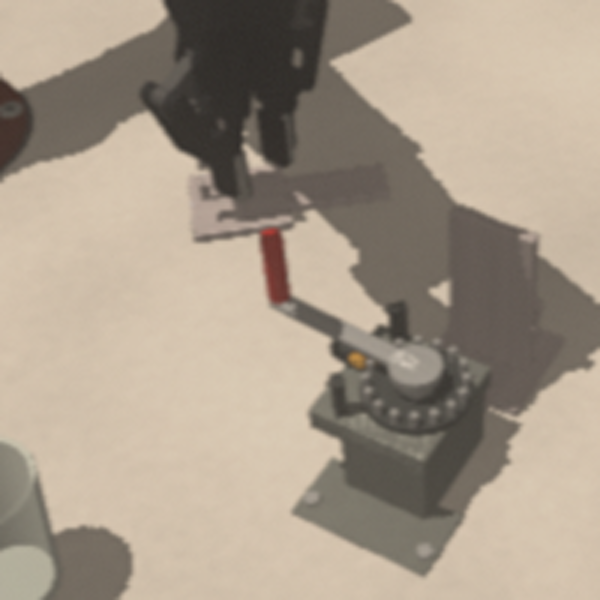

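```bash
python3 - <<'E'
from h import *
import pickle
w,s,d=pickle.load(open('d8.pkl','rb'))
a=cv2.imread('pics/w8.png')[195:360,220:325].astype(float)
cv2.imwrite('pics/w8a.png',cv2.resize(np.clip(a*1.4,0,255).astype(np.uint8),None,fx=3.6,fy=3.6,interpolation=cv2.INTER_CUBIC))
print(onz(*w,(270.5,242),.144))
for z in (.09,.092): print('hub',onz(*w,(271.5,338),z))
E
```

```text
[ 0.47503543 -0.07695721  0.144     ]
hub [ 0.58528154 -0.08568405  0.09      ]
hub [ 0.58367444 -0.08553693  0.092     ]
```

View pics/w8a.png

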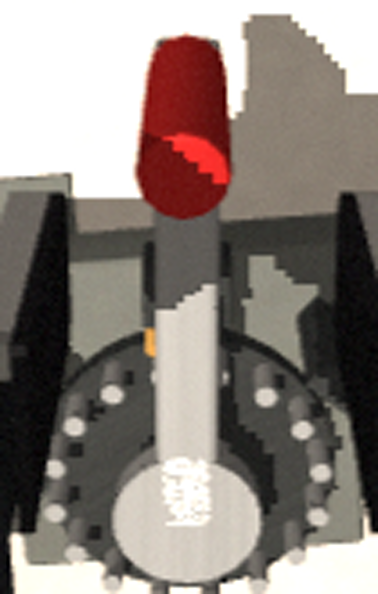

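Emit:
move_arm:
  translation:
    - [-0.0025, 0.009, 0]
    - [0, 0, 0.02]
    - [0, 0, 0.025]
    - [0, 0, 0.02]
    - [0, 0, 0.012]
    - [0, 0, 0]
  delta_rot:
    - [-0.6, -0.1, 0]
    - [0, 0, 0]
    - [0, 0, 0]
    - [0, 0, 0]
    - [0, 0, 0]
    - [0, 0, 0]

```text
t: 11.65
tcp_pos: [0.4863, -0.0764, 0.1076]
orientation: [179.3, 0.1, 86.0]
ft_force: [0.4, 0.3, -0.3]
finger_gap: 0.399
```

```bash
python3 - <<'E'
from h import *
plan([.4755,-.077,.102],[180,0,85.5])
E
```

```text
pos [ 0.4863 -0.0764  0.1076] rpy [1.7935e+02 1.1000e-01 8.5980e+01] F [ 0.4  0.3 -0.3] gap 0.399 t 11.65
d tool [-0.0013 -0.0108  0.0055] rv [0.65 0.11 0.48]
```

Emit:
move_arm:
  translation:
    - [-0.001, -0.009, 0.003]
    - [0, 0, 0]
    - [0, 0, 0]
  delta_rot:
    - [0.6, 0.1, 0.4]
    - [0, 0, 0]
    - [0, 0, 0]

```text
t: 11.95
tcp_pos: [0.4787, -0.0771, 0.1061]
orientation: [179.8, 0.0, 85.6]
ft_force: [-0.3, 0.4, 0.7]
finger_gap: 0.402
```

```bash
python3 - <<'E'
from h import *
plan([.4755,-.077,.102],[180,0,85.5])
E
```

```text
pos [ 0.4787 -0.0771  0.1061] rpy [1.7982e+02 4.0000e-02 8.5590e+01] F [-0.3  0.4  0.7] gap 0.402 t 11.95
d tool [-0.0002 -0.0032  0.0041] rv [0.18 0.04 0.09]
```

Emit:
move_arm:
  translation:
    - [0, -0.003, 0.003]
    - [0, -0.0005, 0.001]
    - [0, 0, 0.0003]
    - [0, 0, 0.0003]
    - [0, 0, 0.0003]
  delta_rot:
    - [0.2, 0, 0]
    - [0, 0, 0]
    - [0, 0, 0]
    - [0, 0, 0]
    - [0, 0, 0]
  hand: 0
  newtons: 30

```text
t: 12.45
tcp_pos: [0.4761, -0.0772, 0.1037]
orientation: [179.8, 0.1, 85.6]
ft_force: [-1.1, 0.9, 1.6]
finger_gap: 0.176
```

```bash
cat >> h.py <<'E'
AX=np.array([.5852,-.0857])
def lev(qt=None,r=.110):
    o=manip.get_obs(); d=np.array(o['tcp_pos'])[:2]-AX
    q=np.arctan2(d[1],-d[0]); F=np.array(o['ft_force']); t=np.array([np.sin(q),np.cos(q)]);n=np.array([-np.cos(q),np.sin(q)])
    print('q %.3f r %.4f z %.4f yaw %.2f (want %.2f) roll %.2f pitch %.2f  Ft %.1f Fn %.1f Fz %.1f gap %.3f t %.2f'%(q,np.hypot(*d),o['tcp_pos'][2],o['orientation'][2],90-np.degrees(q),o['orientation'][0],o['orientation'][1],F[:2]@t,F[:2]@n,F[2],o['finger_gap'],o['t']))
E
python3 -c "
from h import *
lev()"
```

```text
q 0.078 r 0.1094 z 0.1037 yaw 85.58 (want 85.54) roll 179.84 pitch 0.07  Ft 0.8 Fn 1.2 Fz 1.6 gap 0.176 t 12.45
```

Gripped (gap 0.176 = 15 mm). First forward stroke in slow steps.

Emit:
move_arm:
  translation:
    - [0.003, 0, 0.0003]
    - [0.003, 0, 0.0003]
    - [0.003, 0, 0.0003]
    - [0.003, 0, 0.0003]
    - [0.003, 0, 0.0003]
  delta_rot:
    - [0, 0, 1.56]
    - [0, 0, 1.56]
    - [0, 0, 1.56]
    - [0, 0, 1.56]
    - [0, 0, 1.56]

```text
t: 12.95
tcp_pos: [0.4777, -0.0659, 0.1037]
orientation: [179.9, 0.5, 77.8]
ft_force: [-1.6, -3.3, 1.0]
finger_gap: 0.18
```

```bash
python3 -c "
from h import *
lev()"
```

```text
q 0.182 r 0.1093 z 0.1037 yaw 77.75 (want 79.59) roll 179.88 pitch 0.54  Ft -3.6 Fn 1.0 Fz 1.0 gap 0.180 t 12.95
```

Emit:
move_arm:
  translation:
    - [0.0035, 0, 0.0002]
    - [0.0035, 0, 0.0002]
    - [0.0035, 0, 0.0002]
    - [0.0035, 0, 0.0002]
    - [0.0035, 0, 0.0002]
  delta_rot:
    - [0, 0.5, 1.1]
    - [0, 0.1, 1.1]
    - [0, 0.1, 1.1]
    - [0, 0.1, 1.1]
    - [0, 0.1, 1.1]

```text
t: 13.45
tcp_pos: [0.4804, -0.0553, 0.1037]
orientation: [179.9, 0.4, 72.2]
ft_force: [-2.8, -4.7, 3.7]
finger_gap: 0.173
```

```bash
python3 -c "
from h import *
lev()"
```

```text
q 0.282 r 0.1091 z 0.1037 yaw 72.23 (want 73.83) roll 179.95 pitch 0.43  Ft -5.3 Fn 1.4 Fz 3.7 gap 0.173 t 13.45
```

Emit:
move_arm:
  translation:
    - [0.0037, 0, 0]
    - [0.0037, 0, 0]
    - [0.0037, 0, 0]
    - [0.0037, 0, 0]
    - [0.0037, 0, 0]
    - [0.0037, 0, 0]
    - [0.0037, 0, 0]
  delta_rot:
    - [0, 0.4, 0.9]
    - [0, 0.1, 1.1]
    - [0, 0.1, 1.1]
    - [0, 0.1, 1.1]
    - [0, 0.1, 1.1]
    - [0, 0.1, 1.1]
    - [0, 0.1, 1.1]

```text
t: 14.15
tcp_pos: [0.4858, -0.0409, 0.1037]
orientation: [-180.0, 0.6, 64.5]
ft_force: [-4.9, -5.8, 3.4]
finger_gap: 0.176
```

```bash
python3 -c "
from h import *
lev()"
```

```text
q 0.424 r 0.1090 z 0.1037 yaw 64.50 (want 65.71) roll -179.96 pitch 0.63  Ft -7.3 Fn 2.1 Fz 3.4 gap 0.176 t 14.15
```

Emit:
move_arm:
  translation:
    - [0.0037, 0, 0]
    - [0.0037, 0, 0]
  delta_rot:
    - [0, 0.5, 0.9]
    - [0, 0.1, 1.0]

```text
t: 14.35
tcp_pos: [0.4876, -0.0371, 0.1037]
orientation: [-179.9, 0.4, 62.5]
ft_force: [-4.6, -6.6, 3.6]
finger_gap: 0.176
```

```bash
python3 -c "
from h import *
lev()"
```

```text
q 0.462 r 0.1090 z 0.1037 yaw 62.53 (want 63.52) roll -179.91 pitch 0.40  Ft -8.0 Fn 1.2 Fz 3.6 gap 0.176 t 14.35
```

Emit:
move_arm:
  translation:
    - [0.0037, 0, 0]
    - [0.0037, 0, 0]
  delta_rot:
    - [0, 0.4, 0.9]
    - [0, 0.1, 1.0]

```text
t: 14.55
tcp_pos: [0.4894, -0.0337, 0.1037]
orientation: [-179.9, 0.3, 60.6]
ft_force: [-4.8, -6.6, 3.9]
finger_gap: 0.179
```

```bash
python3 -c "
from h import *
lev()"
```

```text
q 0.497 r 0.1090 z 0.1037 yaw 60.56 (want 61.50) roll -179.86 pitch 0.33  Ft -8.1 Fn 1.0 Fz 3.9 gap 0.179 t 14.55
```

Back-swing.

Emit:
move_arm:
  translation:
    - [-0.004, 0, 0]
    - [-0.005, 0.0001, 0]
    - [-0.006, 0.0001, 0]
    - [-0.006, 0.0001, 0]
    - [-0.006, 0.0001, 0]
    - [-0.006, 0.0001, 0]
    - [-0.006, 0.0001, 0]
    - [-0.006, 0.0001, 0]
  delta_rot:
    - [0, 0.3, -1.5]
    - [0, 0, -2.6]
    - [0, 0, -3.1]
    - [0, 0, -3.1]
    - [0, 0, -3.1]
    - [0, 0, -3.1]
    - [0, 0, -3.1]
    - [0, 0, -3.1]

```text
t: 15.35
tcp_pos: [0.4763, -0.0764, 0.1037]
orientation: [179.9, -0.2, 84.1]
ft_force: [0.0, 0.3, 0.9]
finger_gap: 0.179
```

```bash
python3 -c "
from h import *
lev()"
```

```text
q 0.085 r 0.1093 z 0.1037 yaw 84.10 (want 85.11) roll 179.87 pitch -0.16  Ft 0.3 Fn -0.0 Fz 0.9 gap 0.179 t 15.35
```

Emit:
move_arm:
  translation:
    - [-0.006, 0.0001, 0]
    - [-0.006, 0.0001, 0]
    - [-0.006, 0.0001, 0]
    - [-0.006, 0.0001, 0]
    - [-0.006, 0.0001, 0]
    - [-0.006, 0.0001, 0]
    - [-0.006, 0.0001, 0]
    - [-0.006, 0.0001, 0]
    - [-0.005, 0.0001, 0]
    - [-0.004, 0, 0]
  delta_rot:
    - [0, 0, -2.9]
    - [0, 0, -3.0]
    - [0, 0, -3.0]
    - [0, 0, -3.0]
    - [0, 0, -3.0]
    - [0, 0, -3.0]
    - [0, 0, -3.0]
    - [0, 0, -3.0]
    - [0, 0, -2.5]
    - [0, 0, -1.8]

```text
t: 16.35
tcp_pos: [0.4863, -0.1321, 0.1037]
orientation: [179.5, -0.2, 113.6]
ft_force: [-1.0, 3.0, 2.4]
finger_gap: 0.175
```

```bash
python3 -c "
from h import *
lev()"
```

```text
q -0.439 r 0.1093 z 0.1037 yaw 113.64 (want 115.13) roll 179.49 pitch -0.18  Ft 3.1 Fn -0.4 Fz 2.4 gap 0.175 t 16.35
```

Emit:
move_arm:
  translation:
    - [-0.004, 0, 0]
    - [-0.004, 0, 0]
  delta_rot:
    - [0.3, 0, -3.0]
    - [0, 0, -2.0]

```text
t: 16.55
tcp_pos: [0.4901, -0.1396, 0.1037]
orientation: [179.8, -0.1, 118.8]
ft_force: [-0.9, 0.6, 1.9]
finger_gap: 0.18
```

```bash
python3 -c "
from h import *
lev()"
```

```text
q -0.515 r 0.1093 z 0.1037 yaw 118.84 (want 119.53) roll 179.75 pitch -0.14  Ft 0.9 Fn 0.5 Fz 1.9 gap 0.180 t 16.55
```

Forward stroke 2.

Emit:
move_arm:
  translation:
    - [0.0035, 0, 0]
    - [0.0035, 0, 0]
    - [0.0035, 0, 0]
    - [0.0035, 0, 0]
    - [0.0035, 0, 0]
    - [0.0035, 0, 0]
  delta_rot:
    - [0, 0, 0.8]
    - [0, 0, 1.5]
    - [0, 0, 1.4]
    - [0, 0, 1.4]
    - [0, 0, 1.3]
    - [0, 0, 1.2]

```text
t: 17.15
tcp_pos: [0.4824, -0.1226, 0.1037]
orientation: [179.6, 0.2, 110.2]
ft_force: [0.4, -2.9, -1.5]
finger_gap: 0.179
```

```bash
python3 -c "
from h import *
lev()"
```

```text
q -0.345 r 0.1093 z 0.1037 yaw 110.21 (want 109.76) roll 179.57 pitch 0.24  Ft -2.9 Fn 0.6 Fz -1.5 gap 0.179 t 17.15
```

Emit:
move_arm:
  translation:
    - [0.0035, 0, 0]
    - [0.0035, 0, 0]
    - [0.0035, 0, 0]
    - [0.0035, 0, 0]
    - [0.0035, 0, 0]
    - [0.0035, 0, 0]
  delta_rot:
    - [0.3, 0.3, 1.7]
    - [0, 0.1, 1.4]
    - [0, 0.1, 1.4]
    - [0, 0.1, 1.4]
    - [0, 0.1, 1.3]
    - [0, 0.1, 1.2]

```text
t: 17.75
tcp_pos: [0.4784, -0.1087, 0.1038]
orientation: [179.6, 0.4, 101.1]
ft_force: [0.6, -6.0, -1.4]
finger_gap: 0.182
```

```bash
python3 -c "
from h import *
lev()"
```

```text
q -0.212 r 0.1093 z 0.1038 yaw 101.11 (want 102.17) roll 179.64 pitch 0.45  Ft -6.0 Fn 0.7 Fz -1.4 gap 0.182 t 17.75
```

Emit:
move_arm:
  translation:
    - [0.0035, 0, 0]
    - [0.0035, 0, 0]
    - [0.0035, 0, 0]
    - [0.0035, 0, 0]
  delta_rot:
    - [0.2, 0.4, 0.7]
    - [0, 0.1, 1.2]
    - [0, 0.1, 1.2]
    - [0, 0.1, 1.2]

```text
t: 18.15
tcp_pos: [0.4769, -0.1, 0.1037]
orientation: [179.7, 0.5, 96.5]
ft_force: [-0.5, -5.7, -1.6]
finger_gap: 0.176
```

```bash
python3 -c "
from h import *
lev()"
```

```text
q -0.131 r 0.1093 z 0.1037 yaw 96.47 (want 97.51) roll 179.70 pitch 0.46  Ft -5.6 Fn 1.2 Fz -1.6 gap 0.176 t 18.15
```

Emit:
move_arm:
  translation:
    - [0.0035, 0, 0]
    - [0.0035, 0, 0]
    - [0.0035, 0, 0]
    - [0.0035, 0, 0]
  delta_rot:
    - [0.2, 0.4, 0.7]
    - [0, 0.1, 1.2]
    - [0, 0.1, 1.2]
    - [0, 0.1, 1.2]

```text
t: 18.55
tcp_pos: [0.4761, -0.0912, 0.1038]
orientation: [179.8, 0.5, 91.8]
ft_force: [0.1, -6.9, -0.9]
finger_gap: 0.178
```

```bash
python3 -c "
from h import *
lev()"
```

```text
q -0.050 r 0.1093 z 0.1038 yaw 91.82 (want 92.87) roll 179.76 pitch 0.45  Ft -6.9 Fn 0.3 Fz -0.9 gap 0.178 t 18.55
```

Emit:
move_arm:
  translation:
    - [0.0035, 0, 0]
    - [0.0035, 0, 0]
    - [0.0035, 0, 0]
    - [0.0035, 0, 0]
  delta_rot:
    - [0.2, 0.4, 0.7]
    - [0, 0.1, 1.2]
    - [0, 0.1, 1.2]
    - [0, 0.1, 1.2]

```text
t: 18.95
tcp_pos: [0.476, -0.0823, 0.1037]
orientation: [179.8, 0.4, 87.2]
ft_force: [-0.6, -6.4, 0.4]
finger_gap: 0.176
```

```bash
python3 -c "
from h import *
lev()"
```

```text
q 0.031 r 0.1093 z 0.1037 yaw 87.16 (want 88.22) roll 179.83 pitch 0.44  Ft -6.5 Fn 0.4 Fz 0.4 gap 0.176 t 18.95
```

Emit:
move_arm:
  translation:
    - [0.0035, 0, 0]
    - [0.0035, 0, 0]
    - [0.0035, 0, 0]
    - [0.0035, 0, 0]
  delta_rot:
    - [0.2, 0.4, 0.7]
    - [0, 0.1, 1.2]
    - [0, 0.1, 1.2]
    - [0, 0.1, 1.2]

```text
t: 19.35
tcp_pos: [0.4766, -0.0735, 0.1037]
orientation: [179.9, 0.4, 82.5]
ft_force: [-1.6, -7.0, -0.4]
finger_gap: 0.177
```

```bash
python3 -c "
from h import *
lev()"
```

```text
q 0.112 r 0.1092 z 0.1037 yaw 82.52 (want 83.59) roll 179.90 pitch 0.44  Ft -7.1 Fn 0.8 Fz -0.4 gap 0.177 t 19.35
```

Emit:
move_arm:
  translation:
    - [0.0035, 0, 0]
    - [0.0035, 0, 0]
    - [0.0035, 0, 0]
    - [0.0035, 0, 0]
  delta_rot:
    - [0.2, 0.4, 0.7]
    - [0, 0.1, 1.2]
    - [0, 0.1, 1.2]
    - [0, 0.1, 1.2]

```text
t: 19.75
tcp_pos: [0.478, -0.0648, 0.1037]
orientation: [180.0, 0.4, 77.9]
ft_force: [-2.1, -5.8, 0.3]
finger_gap: 0.176
```

```bash
python3 -c "
from h import *
lev()"
```

```text
q 0.192 r 0.1092 z 0.1037 yaw 77.87 (want 78.99) roll 179.97 pitch 0.43  Ft -6.1 Fn 0.9 Fz 0.3 gap 0.176 t 19.75
```

Emit:
move_arm:
  translation:
    - [0.0035, 0, 0]
    - [0.0035, 0, 0]
    - [0.0035, 0, 0]
    - [0.0035, 0, 0]
  delta_rot:
    - [0.1, 0.4, 0.7]
    - [0, 0.1, 1.2]
    - [0, 0.1, 1.2]
    - [0, 0.1, 1.2]

```text
t: 20.15
tcp_pos: [0.4801, -0.0563, 0.1037]
orientation: [179.9, 0.4, 73.2]
ft_force: [-2.4, -6.4, 1.1]
finger_gap: 0.178
```

```bash
python3 -c "
from h import *
lev()"
```

```text
q 0.272 r 0.1092 z 0.1037 yaw 73.23 (want 74.40) roll 179.94 pitch 0.42  Ft -6.8 Fn 0.6 Fz 1.1 gap 0.178 t 20.15
```

Emit:
move_arm:
  translation:
    - [0.0035, 0, 0]
    - [0.0035, 0, 0]
    - [0.0035, 0, 0]
    - [0.0035, 0, 0]
  delta_rot:
    - [0, 0.4, 0.7]
    - [0, 0.1, 1.2]
    - [0, 0.1, 1.2]
    - [0, 0.1, 1.2]

```text
t: 20.55
tcp_pos: [0.4828, -0.048, 0.1037]
orientation: [179.8, 0.4, 68.6]
ft_force: [-2.5, -6.2, 1.4]
finger_gap: 0.179
```

```bash
python3 -c "
from h import *
lev()"
```

```text
q 0.353 r 0.1091 z 0.1037 yaw 68.61 (want 69.80) roll 179.83 pitch 0.40  Ft -6.7 Fn 0.2 Fz 1.4 gap 0.179 t 20.55
```

Emit:
move_arm:
  translation:
    - [0.0035, 0, 0]
    - [0.0035, 0, 0]
    - [0.0035, 0, 0]
    - [0.0035, 0, 0]
  delta_rot:
    - [-0.1, 0.4, 0.7]
    - [0, 0.1, 1.2]
    - [0, 0.1, 1.2]
    - [0, 0.1, 1.2]

```text
t: 20.95
tcp_pos: [0.4863, -0.0401, 0.1037]
orientation: [179.6, 0.4, 64.0]
ft_force: [-1.5, -6.3, 1.7]
finger_gap: 0.178
```

```bash
python3 -c "
from h import *
lev()"
```

```text
q 0.432 r 0.1090 z 0.1037 yaw 63.99 (want 65.24) roll 179.64 pitch 0.37  Ft -6.3 Fn -1.3 Fz 1.7 gap 0.178 t 20.95
```

Emit:
move_arm:
  translation:
    - [0.0035, 0, 0]
    - [0.0035, 0, 0]
    - [0.0035, 0, 0]
  delta_rot:
    - [0, 0.4, 0.7]
    - [0, 0.1, 1.2]
    - [0, 0.1, 1.2]

```text
t: 21.25
tcp_pos: [0.4891, -0.0344, 0.1037]
orientation: [179.6, 0.3, 60.7]
ft_force: [-2.3, -6.3, 1.4]
finger_gap: 0.18
```

```bash
python3 -c "
from h import *
lev()"
```

```text
q 0.490 r 0.1089 z 0.1037 yaw 60.68 (want 61.91) roll 179.59 pitch 0.30  Ft -6.6 Fn -0.9 Fz 1.4 gap 0.180 t 21.25
```

No bite yet (steady 6–7 N). Back-swing 2.

Emit:
move_arm:
  translation:
    - [-0.004, 0, 0]
    - [-0.005, 0.0001, 0]
    - [-0.006, 0.0001, 0]
    - [-0.006, 0.0001, 0]
    - [-0.006, 0.0001, 0]
    - [-0.006, 0.0001, 0]
    - [-0.006, 0.0001, 0]
    - [-0.006, 0.0001, 0]
    - [-0.006, 0.0001, 0]
    - [-0.006, 0.0001, 0]
    - [-0.006, 0.0001, 0]
  delta_rot:
    - [0.2, 0.3, -2.5]
    - [0.2, 0, -2.9]
    - [0, 0, -3.1]
    - [0, 0, -3.1]
    - [0, 0, -3.1]
    - [0, 0, -3.1]
    - [0, 0, -3.1]
    - [0, 0, -3.1]
    - [0, 0, -3.1]
    - [0, 0, -3.1]
    - [0, 0, -3.1]

```text
t: 22.35
tcp_pos: [0.4763, -0.0944, 0.1037]
orientation: [179.5, -0.0, 94.3]
ft_force: [1.2, -0.4, 0.2]
finger_gap: 0.18
```

```bash
python3 -c "
from h import *
lev()"
```

```text
q -0.080 r 0.1092 z 0.1037 yaw 94.32 (want 94.59) roll 179.49 pitch -0.00  Ft -0.5 Fn -1.2 Fz 0.2 gap 0.180 t 22.35
```

Emit:
move_arm:
  translation:
    - [-0.006, 0.0001, 0]
    - [-0.006, 0.0001, 0]
    - [-0.006, 0.0001, 0]
    - [-0.006, 0.0001, 0]
    - [-0.006, 0.0001, 0]
    - [-0.006, 0.0001, 0]
    - [-0.006, 0.0001, 0]
    - [-0.004, 0, 0]
    - [-0.003, 0, 0]
  delta_rot:
    - [0.4, 0, -3.0]
    - [0, 0, -3.0]
    - [0, 0, -3.0]
    - [0, 0, -3.0]
    - [0, 0, -3.0]
    - [0, 0, -3.0]
    - [0, 0, -3.0]
    - [0, 0, -2.0]
    - [0, 0, -1.5]

```text
t: 23.25
tcp_pos: [0.49, -0.1394, 0.1037]
orientation: [179.7, -0.1, 119.1]
ft_force: [-1.1, -0.1, 1.2]
finger_gap: 0.178
```

```bash
python3 -c "
from h import *
lev()"
```

```text
q -0.514 r 0.1093 z 0.1037 yaw 119.12 (want 119.45) roll 179.67 pitch -0.06  Ft 0.4 Fn 1.0 Fz 1.2 gap 0.178 t 23.25
```

Forward stroke 3, watching the push.

Emit:
move_arm:
  translation:
    - [0.0035, 0, 0]
    - [0.0035, 0, 0]
    - [0.0035, 0, 0]
    - [0.0035, 0, 0]
    - [0.0035, 0, 0]
    - [0.0035, 0, 0]
  delta_rot:
    - [0.2, 0, 1.2]
    - [0, 0, 1.5]
    - [0, 0, 1.4]
    - [0, 0, 1.4]
    - [0, 0.1, 1.3]
    - [0, 0.1, 1.2]

```text
t: 23.85
tcp_pos: [0.4814, -0.1206, 0.1037]
orientation: [179.8, 0.0, 109.8]
ft_force: [-0.3, -3.4, -0.5]
finger_gap: 0.176
```

```bash
python3 -c "
from h import *
lev()"
```

```text
q -0.324 r 0.1095 z 0.1037 yaw 109.82 (want 108.57) roll 179.75 pitch 0.05  Ft -3.2 Fn 1.4 Fz -0.5 gap 0.176 t 23.85
```

Emit:
move_arm:
  translation:
    - [0.0035, 0, 0]
    - [0.0035, 0, 0]
    - [0.0035, 0, 0]
    - [0.0035, 0, 0]
  delta_rot:
    - [0.3, 0.2, 1.5]
    - [0, 0.1, 1.2]
    - [0, 0.1, 1.2]
    - [0, 0.1, 1.2]

```text
t: 24.25
tcp_pos: [0.4787, -0.111, 0.1038]
orientation: [179.9, 0.3, 104.2]
ft_force: [0.9, -7.5, -3.0]
finger_gap: 0.177
```

```bash
python3 -c "
from h import *
lev()"
```

```text
q -0.233 r 0.1095 z 0.1038 yaw 104.22 (want 103.37) roll 179.90 pitch 0.32  Ft -7.5 Fn 0.8 Fz -3.0 gap 0.177 t 24.25
```

Emit:
move_arm:
  translation:
    - [0.0035, 0, 0]
    - [0.0035, 0, 0]
    - [0.0035, 0, 0]
  delta_rot:
    - [0, 0.3, 1.5]
    - [0, 0.1, 1.2]
    - [0, 0.1, 1.2]

```text
t: 24.55
tcp_pos: [0.4772, -0.1037, 0.1038]
orientation: [179.8, 0.3, 100.0]
ft_force: [1.7, -7.1, -2.1]
finger_gap: 0.18
```

```bash
python3 -c "
from h import *
lev()"
```

```text
q -0.166 r 0.1095 z 0.1038 yaw 99.97 (want 99.49) roll 179.76 pitch 0.33  Ft -7.3 Fn -0.5 Fz -2.1 gap 0.180 t 24.55
```

Emit:
move_arm:
  translation:
    - [0.0035, 0, 0]
    - [0.0035, 0, 0]
    - [0.0035, 0, 0]
  delta_rot:
    - [0, 0.4, 1.2]
    - [0, 0.1, 1.2]
    - [0, 0.1, 1.2]

```text
t: 24.85
tcp_pos: [0.4763, -0.0964, 0.1038]
orientation: [179.6, 0.2, 96.1]
ft_force: [1.4, -6.6, -1.6]
finger_gap: 0.179
```

```bash
python3 -c "
from h import *
lev()"
```

```text
q -0.098 r 0.1094 z 0.1038 yaw 96.07 (want 95.59) roll 179.65 pitch 0.23  Ft -6.7 Fn -0.7 Fz -1.6 gap 0.179 t 24.85
```

Emit:
move_arm:
  translation:
    - [0.0035, 0, 0]
    - [0.0035, 0, 0]
    - [0.0035, 0, 0]
  delta_rot:
    - [0.2, 0.3, 1.6]
    - [0, 0.1, 1.2]
    - [0, 0.1, 1.2]

```text
t: 25.15
tcp_pos: [0.4758, -0.0887, 0.1038]
orientation: [179.7, 0.2, 91.8]
ft_force: [0.0, -7.1, -1.3]
finger_gap: 0.179
```

```bash
python3 -c "
from h import *
lev()"
```

```text
q -0.027 r 0.1094 z 0.1038 yaw 91.79 (want 91.55) roll 179.75 pitch 0.21  Ft -7.1 Fn 0.1 Fz -1.3 gap 0.179 t 25.15
```

Emit:
move_arm:
  translation:
    - [0.0035, 0, 0]
    - [0.0035, 0, 0]
    - [0.0035, 0, 0]
  delta_rot:
    - [0.2, 0.3, 1.2]
    - [0, 0.1, 1.2]
    - [0, 0.1, 1.2]

```text
t: 25.45
tcp_pos: [0.4759, -0.0811, 0.1038]
orientation: [179.8, 0.2, 87.9]
ft_force: [-0.0, -6.5, -1.5]
finger_gap: 0.174
```

```bash
python3 -c "
from h import *
lev()"
```

```text
q 0.042 r 0.1094 z 0.1038 yaw 87.92 (want 87.60) roll 179.83 pitch 0.21  Ft -6.5 Fn -0.3 Fz -1.5 gap 0.174 t 25.45
```

Emit:
move_arm:
  translation:
    - [0.0035, 0, 0]
    - [0.0035, 0, 0]
    - [0.0035, 0, 0]
  delta_rot:
    - [0.1, 0.2, 1.5]
    - [0, 0.1, 1.3]
    - [0, 0.1, 1.2]

```text
t: 25.75
tcp_pos: [0.4765, -0.0733, 0.1038]
orientation: [179.8, 0.3, 83.6]
ft_force: [0.8, -6.2, -1.4]
finger_gap: 0.175
```

```bash
python3 -c "
from h import *
lev()"
```

```text
q 0.114 r 0.1094 z 0.1038 yaw 83.63 (want 83.47) roll 179.81 pitch 0.26  Ft -6.1 Fn -1.5 Fz -1.4 gap 0.175 t 25.75
```

Emit:
move_arm:
  translation:
    - [0.0035, 0, 0]
    - [0.0035, 0, 0]
    - [0.0035, 0, 0]
  delta_rot:
    - [0, 0.2, 1.4]
    - [0, 0.1, 1.3]
    - [0, 0.1, 1.2]

```text
t: 26.05
tcp_pos: [0.4778, -0.0654, 0.1038]
orientation: [179.7, 0.3, 79.5]
ft_force: [0.6, -7.6, -1.1]
finger_gap: 0.175
```

```bash
python3 -c "
from h import *
lev()"
```

```text
q 0.187 r 0.1093 z 0.1038 yaw 79.45 (want 79.31) roll 179.68 pitch 0.28  Ft -7.4 Fn -2.0 Fz -1.1 gap 0.175 t 26.05
```

Emit:
move_arm:
  translation:
    - [0.0035, 0, 0]
    - [0.0035, 0, 0]
    - [0.0035, 0, 0]
  delta_rot:
    - [0.1, 0.2, 1.4]
    - [0, 0.1, 1.3]
    - [0, 0.1, 1.2]

```text
t: 26.35
tcp_pos: [0.4795, -0.0578, 0.1037]
orientation: [179.7, 0.3, 75.3]
ft_force: [0.0, -6.3, -1.3]
finger_gap: 0.179
```

```bash
python3 -c "
from h import *
lev()"
```

```text
q 0.258 r 0.1093 z 0.1037 yaw 75.27 (want 75.20) roll 179.66 pitch 0.30  Ft -6.1 Fn -1.6 Fz -1.3 gap 0.179 t 26.35
```

Emit:
move_arm:
  translation:
    - [0.0035, 0, 0]
    - [0.0035, 0, 0]
    - [0.0035, 0, 0]
  delta_rot:
    - [0.1, 0.2, 1.4]
    - [0, 0.1, 1.3]
    - [0, 0.1, 1.2]

```text
t: 26.65
tcp_pos: [0.4819, -0.0503, 0.1038]
orientation: [179.6, 0.3, 71.1]
ft_force: [-0.4, -6.7, -0.0]
finger_gap: 0.181
```

```bash
python3 -c "
from h import *
lev()"
```

```text
q 0.330 r 0.1092 z 0.1038 yaw 71.10 (want 71.11) roll 179.63 pitch 0.32  Ft -6.4 Fn -1.7 Fz -0.0 gap 0.181 t 26.65
```

Emit:
move_arm:
  translation:
    - [0.0035, 0, 0]
    - [0.0035, 0, 0]
    - [0.0035, 0, 0]
  delta_rot:
    - [0.1, 0.2, 1.3]
    - [0, 0.1, 1.3]
    - [0, 0.1, 1.2]

```text
t: 26.95
tcp_pos: [0.4847, -0.0432, 0.1038]
orientation: [179.6, 0.3, 67.0]
ft_force: [-0.3, -6.6, 0.3]
finger_gap: 0.177
```

```bash
python3 -c "
from h import *
lev()"
```

```text
q 0.400 r 0.1091 z 0.1038 yaw 67.04 (want 67.10) roll 179.61 pitch 0.35  Ft -6.2 Fn -2.3 Fz 0.3 gap 0.177 t 26.95
```

Emit:
move_arm:
  translation:
    - [0.0035, 0, 0]
    - [0.0035, 0, 0]
    - [0.0035, 0, 0]
  delta_rot:
    - [0.1, 0.2, 1.3]
    - [0, 0.1, 1.3]
    - [0, 0.1, 1.2]

```text
t: 27.25
tcp_pos: [0.4879, -0.0365, 0.1038]
orientation: [179.6, 0.4, 63.0]
ft_force: [-0.9, -6.7, -0.9]
finger_gap: 0.177
```

```bash
python3 -c "
from h import *
lev()
w=snap('wrist','w9')"
```

```text
q 0.469 r 0.1090 z 0.1038 yaw 62.98 (want 63.15) roll 179.59 pitch 0.37  Ft -6.4 Fn -2.2 Fz -0.9 gap 0.177 t 27.25
```

View pics/w9.png

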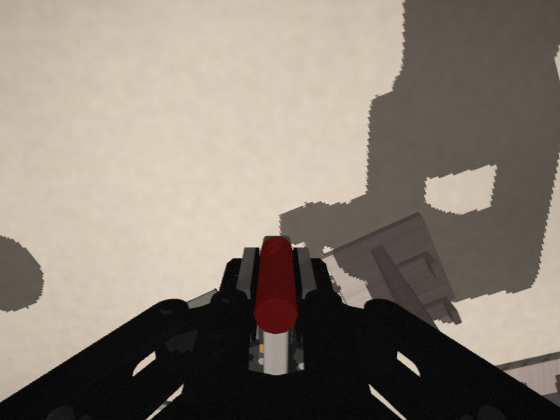

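Wrist view: post held between the pads (276,285). Still running free at ≈6.5 N, so another back-swing.

Emit:
move_arm:
  translation:
    - [-0.004, 0, 0]
    - [-0.005, 0.0001, 0]
    - [-0.006, 0.0001, 0]
    - [-0.006, 0.0001, 0]
    - [-0.006, 0.0001, 0]
    - [-0.006, 0.0001, 0]
    - [-0.006, 0.0001, 0]
    - [-0.006, 0.0001, 0]
    - [-0.006, 0.0001, 0]
    - [-0.006, 0.0001, 0]
    - [-0.006, 0.0001, 0]
  delta_rot:
    - [0.2, 0.3, -2.2]
    - [0.2, 0, -2.7]
    - [0, 0, -3.1]
    - [0, 0, -3.1]
    - [0, 0, -3.1]
    - [0, 0, -3.1]
    - [0, 0, -3.1]
    - [0, 0, -3.1]
    - [0, 0, -3.1]
    - [0, 0, -3.1]
    - [0, 0, -3.1]

```text
t: 28.4
tcp_pos: [0.4761, -0.0942, 0.1037]
orientation: [179.6, -0.1, 95.9]
ft_force: [0.9, -1.6, 0.0]
finger_gap: 0.178
```

```bash
python3 -c "
from h import *
lev()"
```

```text
q -0.077 r 0.1094 z 0.1037 yaw 95.88 (want 94.43) roll 179.65 pitch -0.06  Ft -1.7 Fn -0.8 Fz 0.0 gap 0.178 t 28.40
```

Emit:
move_arm:
  translation:
    - [-0.006, 0.0001, 0]
    - [-0.006, 0.0001, 0]
    - [-0.006, 0.0001, 0]
    - [-0.006, 0.0001, 0]
    - [-0.006, 0.0001, 0]
    - [-0.006, 0.0001, 0]
    - [-0.006, 0.0001, 0]
    - [-0.004, 0, 0]
    - [-0.003, 0, 0]
  delta_rot:
    - [0.4, 0, -2.0]
    - [0, 0, -2.8]
    - [0, 0, -3.0]
    - [0, 0, -3.0]
    - [0, 0, -3.0]
    - [0, 0, -3.0]
    - [0, 0, -3.0]
    - [0, 0, -2.0]
    - [0, 0, -1.5]

```text
t: 29.3
tcp_pos: [0.4886, -0.1373, 0.1038]
orientation: [180.0, -0.3, 119.4]
ft_force: [-1.3, -1.9, 1.2]
finger_gap: 0.178
```

```bash
python3 -c "
from h import *
lev()"
```

```text
q -0.491 r 0.1096 z 0.1038 yaw 119.39 (want 118.11) roll 179.97 pitch -0.28  Ft -1.1 Fn 2.0 Fz 1.2 gap 0.178 t 29.30
```

Emit:
move_arm:
  translation:
    - [-0.003, 0.0002, 0]
    - [0.0015, 0, 0]
    - [0.0035, 0, 0]
    - [0.0035, 0, 0]
    - [0.0035, 0, 0]
    - [0.0035, 0, 0]
  delta_rot:
    - [0, -0.2, -0.3]
    - [0, 0, 0.6]
    - [0, 0, 1.6]
    - [0, 0, 1.6]
    - [0, 0.1, 1.4]
    - [0, 0.1, 1.4]

```text
t: 29.9
tcp_pos: [0.4829, -0.1251, 0.1038]
orientation: [180.0, -0.2, 112.5]
ft_force: [-0.4, -3.4, -1.2]
finger_gap: 0.18
```

```bash
python3 -c "
from h import *
lev()"
```

```text
q -0.367 r 0.1096 z 0.1038 yaw 112.49 (want 111.05) roll 179.97 pitch -0.20  Ft -3.0 Fn 1.6 Fz -1.2 gap 0.180 t 29.90
```

Emit:
move_arm:
  translation:
    - [0.0035, 0, 0]
    - [0.0035, 0, 0]
    - [0.0035, 0, 0]
  delta_rot:
    - [0.1, 0.1, 1.5]
    - [0, 0.1, 1.5]
    - [0, 0.1, 1.4]

```text
t: 30.2
tcp_pos: [0.4805, -0.1178, 0.1038]
orientation: [180.0, 0.0, 107.7]
ft_force: [0.6, -7.3, -3.0]
finger_gap: 0.18
```

```bash
python3 -c "
from h import *
lev()"
```

```text
q -0.298 r 0.1095 z 0.1038 yaw 107.75 (want 107.06) roll 179.97 pitch 0.05  Ft -7.2 Fn 1.6 Fz -3.0 gap 0.180 t 30.20
```

Emit:
move_arm:
  translation:
    - [0.0035, 0, 0]
    - [0.0035, 0, 0]
    - [0.0035, 0, 0]
  delta_rot:
    - [0.1, 0.2, 1.6]
    - [0, 0.1, 1.4]
    - [0, 0.1, 1.3]

```text
t: 30.5
tcp_pos: [0.4789, -0.112, 0.1038]
orientation: [180.0, 0.3, 103.3]
ft_force: [0.7, -7.7, -2.3]
finger_gap: 0.178
```

```bash
python3 -c "
from h import *
lev()"
```

```text
q -0.242 r 0.1095 z 0.1038 yaw 103.28 (want 103.89) roll 179.96 pitch 0.35  Ft -7.6 Fn 1.2 Fz -2.3 gap 0.178 t 30.50
```

Emit:
move_arm:
  translation:
    - [0.0035, 0, 0]
    - [0.0035, 0, 0]
    - [0.0035, 0, 0]
  delta_rot:
    - [0.1, 0.2, 1.4]
    - [0, 0.1, 1.3]
    - [0, 0.1, 1.2]

```text
t: 30.8
tcp_pos: [0.4777, -0.1063, 0.1038]
orientation: [180.0, 0.7, 99.4]
ft_force: [4.6, -10.0, -4.7]
finger_gap: 0.18
```

```bash
python3 -c "
from h import *
lev()"
```

```text
q -0.190 r 0.1095 z 0.1038 yaw 99.36 (want 100.87) roll 179.97 pitch 0.65  Ft -10.6 Fn -2.6 Fz -4.7 gap 0.180 t 30.80
```

Biting now (10.6 N). Careful single steps.

Emit:
move_arm:
  translation:
    - [0.0033, 0, 0]
  delta_rot:
    - [0, 0.4, 0.3]

```text
t: 30.9
tcp_pos: [0.4776, -0.1053, 0.1038]
orientation: [179.9, 0.6, 99.1]
ft_force: [-0.1, -11.7, -3.5]
finger_gap: 0.179
```

```bash
python3 -c "
from h import *
lev()"
```

```text
q -0.180 r 0.1094 z 0.1038 yaw 99.08 (want 100.33) roll 179.93 pitch 0.58  Ft -11.5 Fn 2.2 Fz -3.5 gap 0.179 t 30.90
```

Emit:
move_arm:
  translation:
    - [0.0033, 0, 0]
  delta_rot:
    - [0, 0.3, 0.6]

```text
t: 31.0
tcp_pos: [0.4775, -0.1046, 0.1037]
orientation: [179.9, 0.6, 98.5]
ft_force: [0.6, -11.4, -2.9]
finger_gap: 0.176
```

```bash
python3 -c "
from h import *
lev()"
```

```text
q -0.173 r 0.1094 z 0.1037 yaw 98.49 (want 99.94) roll 179.90 pitch 0.62  Ft -11.4 Fn 1.4 Fz -2.9 gap 0.176 t 31.00
```

Emit:
move_arm:
  translation:
    - [0.0037, 0, 0]
    - [0.0037, 0, 0]
  delta_rot:
    - [0.1, 0.4, 0]
    - [0, 0.2, 0.4]

```text
t: 31.2
tcp_pos: [0.4772, -0.1031, 0.1038]
orientation: [179.9, 0.8, 98.1]
ft_force: [0.2, -12.7, -3.6]
finger_gap: 0.178
```

```bash
python3 -c "
from h import *
lev()"
```

```text
q -0.160 r 0.1094 z 0.1038 yaw 98.11 (want 99.18) roll 179.94 pitch 0.78  Ft -12.6 Fn 1.8 Fz -3.6 gap 0.178 t 31.20
```

Emit:
move_arm:
  translation:
    - [0.0037, 0, 0]
  delta_rot:
    - [0, 0.4, 0.2]

```text
t: 31.3
tcp_pos: [0.4772, -0.1026, 0.1038]
orientation: [179.9, 0.8, 97.9]
ft_force: [0.3, -13.7, -3.9]
finger_gap: 0.177
```

```bash
python3 -c "
from h import *
lev()
snap('scene','s10')"
```

```text
q -0.155 r 0.1093 z 0.1038 yaw 97.91 (want 98.91) roll 179.90 pitch 0.78  Ft -13.5 Fn 1.9 Fz -3.9 gap 0.177 t 31.30
```

Push at the post ≈12.6–13.5 N at q = -0.155, far from the lugs: firm. Relax and let go.

Emit:
move_arm:
  translation:
    - [0, 0, 0]
    - [-0.001, 0, 0]
  delta_rot:
    - [0, 0.5, 0]
    - [0, 0, 0]

```text
t: 31.55
tcp_pos: [0.478, -0.1065, 0.1038]
orientation: [179.8, 0.6, 97.9]
ft_force: [0.2, -4.6, -1.9]
finger_gap: 0.177
```

Emit:
move_arm:
  translation:
    - [0, 0, 0]
    - [0, 0, 0]
    - [0, 0, 0]
    - [0, 0, 0]
  delta_rot:
    - [0, 0, 0]
    - [0, 0, 0]
    - [0, 0, 0]
    - [0, 0, 0]
  hand: 0.4

```text
t: 31.95
tcp_pos: [0.4776, -0.1045, 0.1032]
orientation: [179.8, 0.4, 97.7]
ft_force: [-0.1, -1.8, 0.0]
finger_gap: 0.403
```

```bash
python3 -c "
from h import *
lev()"
```

```text
q -0.173 r 0.1093 z 0.1032 yaw 97.73 (want 99.93) roll 179.80 pitch 0.42  Ft -1.7 Fn 0.4 Fz 0.0 gap 0.403 t 31.95
```

Emit:
move_arm:
  translation:
    - [0, 0, -0.01]
    - [0, 0, -0.02]
    - [0, 0, -0.03]
    - [0, 0, -0.03]
    - [0, 0, -0.02]
    - [0, 0, 0]
  delta_rot:
    - [0, 0.3, 0]
    - [0, 0, 0]
    - [0, 0, 0]
    - [0, 0, 0]
    - [0, 0, 0]
    - [0, 0, 0]

```text
t: 32.55
tcp_pos: [0.476, -0.1029, 0.2187]
orientation: [179.9, -0.0, 97.8]
ft_force: [0.4, -0.5, 0.6]
finger_gap: 0.395
```

```bash
python3 - <<'E'
from h import *
import pickle
plan([.477,0,.25],[180,0,90])
D={}
for n in('wrist','scene','side'): D[n]=snap(n,n[:2]+'11')
pickle.dump(D,open('d11.pkl','wb'))
E
```

```text
pos [ 0.476  -0.1029  0.2187] rpy [ 1.7992e+02 -3.0000e-02  9.7800e+01] F [ 0.4 -0.5  0.6] gap 0.395 t 32.55
d tool [ 0.1018  0.015  -0.0313] rv [ 0.08 -0.03  7.8 ]
```

View pics/wr11.png

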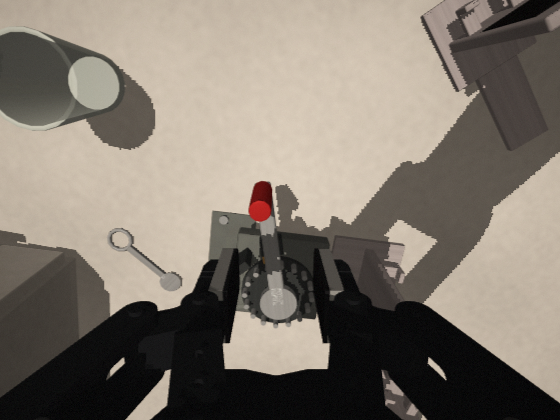

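View pics/sc11.png

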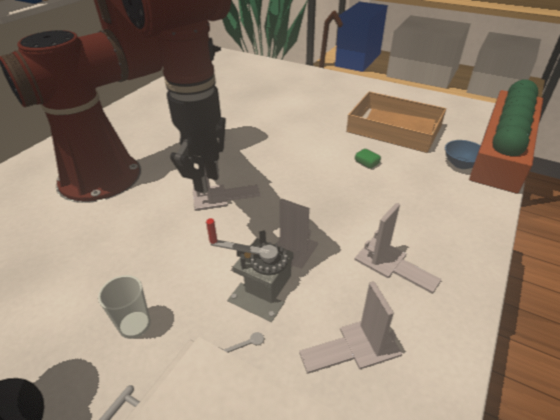

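View pics/si11.png

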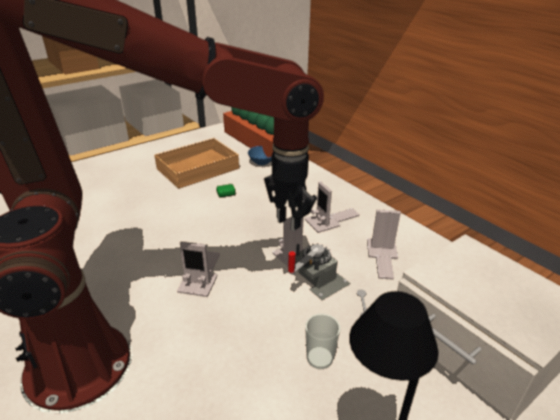

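Emit:
move_arm:
  translation:
    - [0.02, 0.026, 0]
    - [0.02, 0.026, 0]
    - [0.02, 0.026, 0]
    - [0.018, 0.025, 0]
    - [0.014, 0.018, 0]
    - [0, 0, 0]
    - [0, 0, 0]
  delta_rot:
    - [0, 0, 0]
    - [0, 0, 0]
    - [0, 0, 0]
    - [0, 0, 0]
    - [0, 0, 0]
    - [0, 0, 5]
    - [0, 0, 2.8]

```text
t: 33.4
tcp_pos: [0.5751, 0.0114, 0.1961]
orientation: [-178.0, -0.5, 89.6]
ft_force: [0.4, -0.1, 0.3]
finger_gap: 0.398
```

```bash
python3 - <<'E'
from h import *
import pickle
plan([.59,0.007,.19],[180,0,90])
w=snap('wrist','w12');pickle.dump(w,open('d12.pkl','wb'))
E
```

```text
pos [0.5751 0.0114 0.1961] rpy [-178.04   -0.46   89.59] F [ 0.4 -0.1  0.3] gap 0.398 t 33.4
d tool [-0.0044  0.0151  0.0056] rv [-1.96 -0.47 -0.4 ]
```

View pics/w12.png

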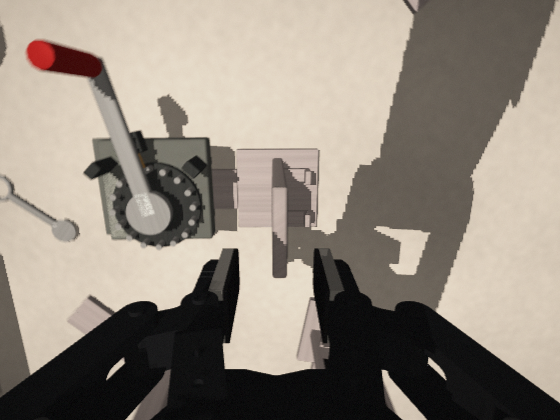

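```bash
python3 - <<'E'
from h import *
import pickle
w=pickle.load(open('d12.pkl','rb'))
a=cv2.imread('pics/w12.png')[120:300,80:345]
cv2.imwrite('pics/w12a.png',cv2.resize(a,None,fx=3,fy=3,interpolation=cv2.INTER_CUBIC))
for p in((237,149.5),(237,226.5),(319.5,149),(318,227)): print('base',onz(*w,p,.008).round(4))
print('post',onz(*w,(41,55),.144))
E
```

```text
base [ 0.547  -0.0241  0.008 ]
base [ 0.6264 -0.027   0.008 ]
base [0.5472 0.0561 0.008 ]
base [0.6278 0.0568 0.008 ]
post [ 0.47847557 -0.11265787  0.144     ]
```

View pics/w12a.png

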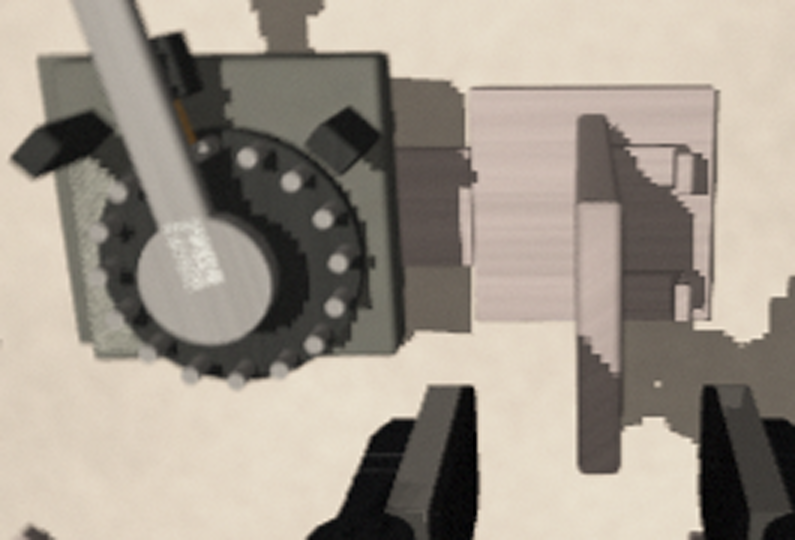

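Stand unchanged (base centre ≈ (0.587, 0.0155), upright). The lever now sits at q≈-0.25, further back than where I left it, so I'll regrip and re-feel the tightness, staying under about 13 N.

Emit:
move_arm:
  translation:
    - [-0.022, -0.018, 0]
    - [-0.028, -0.022, 0]
    - [-0.03, -0.024, 0]
    - [-0.026, -0.02, 0]
    - [-0.012, -0.008, 0]
    - [0, 0, 0]
    - [0, 0, 0]
  delta_rot:
    - [-2, -0.4, 0]
    - [0, 0, 0]
    - [0, 0, 0]
    - [0, 0, 0]
    - [0, 0, 0]
    - [0, 0, -8]
    - [0, 0, -6.5]

```text
t: 34.15
tcp_pos: [0.4697, -0.1072, 0.1821]
orientation: [-178.9, -0.8, 105.0]
ft_force: [-0.8, -0.2, 0.3]
finger_gap: 0.402
```

```bash
python3 - <<'E'
from h import *
import pickle
plan([.478,-.1125,.103],[180,0,104])
w=snap('wrist','w13');pickle.dump(w,open('d13.pkl','wb'))
hsv=cv2.cvtColor(w[1]['color'],cv2.COLOR_RGB2HSV)
m=((hsv[...,0]<6)|(hsv[...,0]>174))&(hsv[...,1]>190)&(hsv[...,2]>60)
n_,lab,st,ce=cv2.connectedComponentsWithStats(m.astype(np.uint8));print(st[1:],ce[1:])
E
```

```text
pos [ 0.4697 -0.1072  0.1821] rpy [-178.89   -0.8   104.96] F [-0.8 -0.2  0.3] gap 0.402 t 34.15
d tool [-0.0084  0.0082  0.0788] rv [-1.11 -0.79  0.97]
[[ 248  205   26   50 1048]] [[261.34732824 230.25858779]]
```

View pics/w13.png

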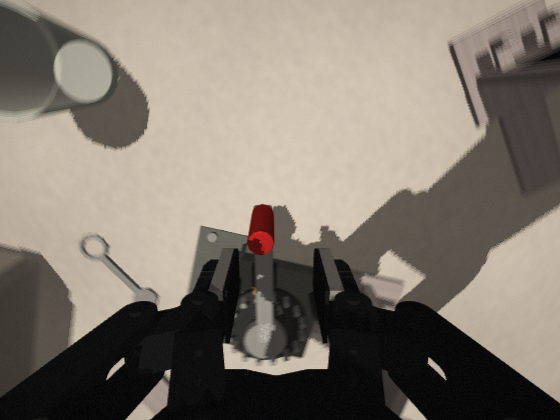

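```bash
python3 - <<'E'
from h import *
import pickle
w=pickle.load(open('d13.pkl','rb'))
print(onz(*w,(261.3,242),.144))
E
```

```text
[ 0.47838702 -0.1129943   0.144     ]
```

Emit:
move_arm:
  translation:
    - [-0.003, 0.003, 0.005]
    - [-0.002, 0.002, 0.01]
    - [0, 0, 0.01]
    - [0, 0, 0]
  delta_rot:
    - [-1.1, -0.8, 0.8]
    - [0, 0, 0]
    - [0, 0, 0]
    - [0, 0, 0]

```text
t: 34.6
tcp_pos: [0.4724, -0.1097, 0.151]
orientation: [-179.6, -0.3, 104.1]
ft_force: [0.5, -0.3, -0.2]
finger_gap: 0.397
```

```bash
python3 - <<'E'
from h import *
plan([.478,-.1125,.103],[180,0,104])
E
```

```text
pos [ 0.4724 -0.1097  0.151 ] rpy [-179.59   -0.28  104.1 ] F [ 0.5 -0.3 -0.2] gap 0.397 t 34.6
d tool [-0.0043  0.0051  0.0479] rv [-0.41 -0.28  0.1 ]
```

Emit:
move_arm:
  translation:
    - [-0.004, 0.003, 0]
    - [0, 0.001, 0.012]
    - [0, 0, 0.012]
    - [0, 0, 0.01]
    - [0, 0, 0.008]
    - [0, 0, 0]
  delta_rot:
    - [-0.4, -0.3, 0]
    - [0, 0, 0]
    - [0, 0, 0]
    - [0, 0, 0]
    - [0, 0, 0]
    - [0, 0, 0]

```text
t: 35.2
tcp_pos: [0.4773, -0.1123, 0.1041]
orientation: [-179.9, -0.0, 104.1]
ft_force: [-1.2, -0.4, -0.7]
finger_gap: 0.401
```

```bash
python3 - <<'E'
from h import *
plan([.478,-.113,.103],[180,0,104])
E
```

```text
pos [ 0.4773 -0.1123  0.1041] rpy [-1.7991e+02 -5.0000e-02  1.0410e+02] F [-1.2 -0.4 -0.7] gap 0.401 t 35.2
d tool [-0.0009  0.0006  0.0011] rv [-0.09 -0.05  0.1 ]
```

Emit:
move_arm:
  translation:
    - [0, 0, 0]
    - [0, 0, 0]
    - [0, 0, 0]
    - [0, 0, 0]
  delta_rot:
    - [0, 0, 0]
    - [0, 0, 0]
    - [0, 0, 0]
    - [0, 0, 0]
  hand: 0

```text
t: 35.6
tcp_pos: [0.4771, -0.1127, 0.1038]
orientation: [-179.9, -0.0, 104.1]
ft_force: [0.8, -0.2, -3.1]
finger_gap: 0.179
```

```bash
python3 -c "
from h import *
lev()"
```

```text
q -0.245 r 0.1114 z 0.1038 yaw 104.12 (want 104.01) roll -179.88 pitch -0.01  Ft -0.4 Fn -0.7 Fz -3.1 gap 0.179 t 35.60
```

Emit:
move_arm:
  translation:
    - [0.002, 0, 0]
    - [0.002, 0, 0]
  delta_rot:
    - [0, 0, 0.5]
    - [0, 0, 0.8]

```text
t: 35.8
tcp_pos: [0.4765, -0.11, 0.1038]
orientation: [-179.9, 0.2, 102.7]
ft_force: [1.5, -4.9, -4.7]
finger_gap: 0.176
```

```bash
python3 -c "
from h import *
lev()"
```

```text
q -0.220 r 0.1114 z 0.1038 yaw 102.73 (want 102.62) roll -179.93 pitch 0.18  Ft -5.1 Fn -0.4 Fz -4.7 gap 0.176 t 35.80
```

Emit:
move_arm:
  translation:
    - [0.003, 0, 0]
    - [0.003, 0, 0]
  delta_rot:
    - [0, 0.2, 0.5]
    - [0, 0.1, 0.8]

```text
t: 36.0
tcp_pos: [0.4759, -0.107, 0.1038]
orientation: [-180.0, 0.3, 101.4]
ft_force: [2.7, -9.0, -6.0]
finger_gap: 0.173
```

```bash
python3 -c "
from h import *
lev()"
```

```text
q -0.192 r 0.1114 z 0.1038 yaw 101.35 (want 101.03) roll -179.98 pitch 0.29  Ft -9.4 Fn -0.9 Fz -6.0 gap 0.173 t 36.00
```

Emit:
move_arm:
  translation:
    - [0.003, 0, 0]
    - [0.003, 0, 0]
  delta_rot:
    - [0, 0.3, 0.5]
    - [0, 0.1, 0.5]

```text
t: 36.2
tcp_pos: [0.4756, -0.1054, 0.1038]
orientation: [180.0, 0.5, 100.3]
ft_force: [0.7, -9.5, -7.5]
finger_gap: 0.178
```

```bash
python3 -c "
from h import *
lev()"
```

```text
q -0.178 r 0.1113 z 0.1038 yaw 100.33 (want 100.19) roll 179.95 pitch 0.46  Ft -9.5 Fn 1.0 Fz -7.5 gap 0.178 t 36.20
```

Emit:
move_arm:
  translation:
    - [0.0035, 0, -0.0003]
    - [0.0035, 0, -0.0003]
  delta_rot:
    - [0, 0.4, 0.5]
    - [0, 0.1, 0.5]

```text
t: 36.4
tcp_pos: [0.4754, -0.1037, 0.1038]
orientation: [179.9, 0.6, 99.3]
ft_force: [3.3, -12.2, -9.2]
finger_gap: 0.17
```

```bash
python3 -c "
from h import *
lev()"
```

```text
q -0.162 r 0.1113 z 0.1038 yaw 99.33 (want 99.30) roll 179.86 pitch 0.63  Ft -12.6 Fn -1.2 Fz -9.2 gap 0.170 t 36.40
```

Emit:
move_arm:
  translation:
    - [0.0037, 0, -0.0003]
  delta_rot:
    - [0, 0.4, 0.5]

```text
t: 36.5
tcp_pos: [0.4752, -0.1028, 0.1038]
orientation: [179.8, 0.6, 98.8]
ft_force: [3.0, -12.5, -9.0]
finger_gap: 0.177
```

```bash
python3 -c "
from h import *
lev()"
```

```text
q -0.154 r 0.1113 z 0.1038 yaw 98.83 (want 98.85) roll 179.82 pitch 0.59  Ft -12.8 Fn -1.1 Fz -9.0 gap 0.177 t 36.50
```

Same feel again: 12.8 N at q = -0.154, where I had stopped before, so the tightness held. Releasing for good.

Emit:
move_arm:
  translation:
    - [0, 0, 0]
    - [-0.001, 0, 0]
  delta_rot:
    - [0.2, 0.5, 0]
    - [0, 0, 0]

```text
t: 36.7
tcp_pos: [0.4756, -0.1068, 0.1038]
orientation: [-180.0, 0.4, 98.9]
ft_force: [0.6, -4.6, -3.1]
finger_gap: 0.179
```

Emit:
move_arm:
  translation:
    - [-0.001, 0, 0]
    - [-0.001, 0, 0]
    - [-0.001, 0, 0]
    - [-0.001, 0, 0]
  delta_rot:
    - [0, 0, 0]
    - [0, 0, 0]
    - [0, 0, 0]
    - [0, 0, 0]
  hand: 0.45

```text
t: 37.1
tcp_pos: [0.4771, -0.1097, 0.1054]
orientation: [179.9, 0.3, 98.8]
ft_force: [0.7, -0.1, 0.1]
finger_gap: 0.453
```

Emit:
move_arm:
  translation:
    - [0, 0, -0.01]
    - [0, 0, -0.02]
    - [0, 0, -0.03]
    - [0, 0, -0.03]
    - [0, -0.01, -0.02]
    - [0, -0.01, -0.01]
    - [0, 0, 0]
  delta_rot:
    - [0, 0.2, 0]
    - [0, 0, 0]
    - [0, 0, 0]
    - [0, 0, 0]
    - [0, 0, 0]
    - [0, 0, 0]
    - [0, 0, 0]

```text
t: 37.8
tcp_pos: [0.4569, -0.111, 0.2347]
orientation: [179.8, -0.0, 98.8]
ft_force: [-0.2, -0.6, -0.1]
finger_gap: 0.449
```

```bash
python3 - <<'E'
from h import *
plan([.477,0,.25],[180,0,90])
for n in('wrist','scene','side'): snap(n,n[:2]+'14')
E
```

```text
pos [ 0.4569 -0.111   0.2347] rpy [ 1.7979e+02 -4.0000e-02  9.8830e+01] F [-0.2 -0.6 -0.1] gap 0.449 t 37.8
d tool [ 0.1066  0.0369 -0.0151] rv [ 0.21 -0.05  8.83]
```

View pics/wr14.png

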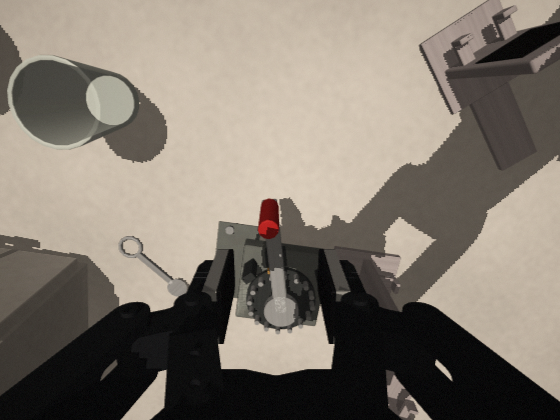

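View pics/sc14.png

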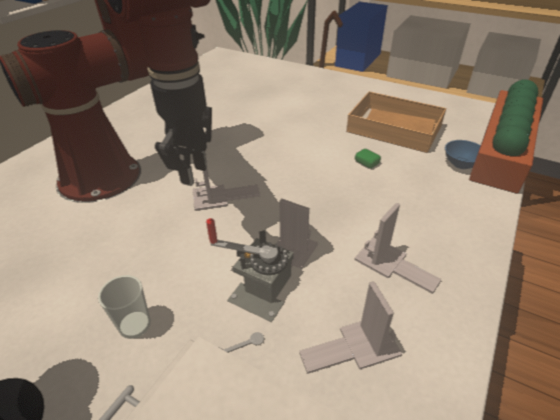

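Gripper is clear of everything. The stand is upright in the clamp (295,225), and the tumbler (125,305), keychain (240,343), earbud case (368,158) and the other stands are where they were. Handing in.

```bash
python3 - <<'E'
from h import *
print(manip.hand_in())
E
```

```text
the job is handed in; nothing more can be done
None
```

I slid the stand that was farthest left at the start home into the clamp and tightened the clamp. I then let go and handed in at about 38 s.

- **Stand home:** The foot stopped at the end wall at about 8 N. The last close look put the base centre at about y 0.0155, which is 101 mm from the bolt axis (nominal 100). An earlier view put the base front 26 mm from the cheek ends (nominal 25). Both are within the camera calibration of about 2 mm.
- **Tightening:** It took one part stroke, two full strokes, and then the start of a fourth, where the bolt bit. The earlier strokes ran at about 6–8 N, a little above the stated 4–6 N. I stopped at 12.6–13.5 N with the lever at -0.155 rad, well away from the lugs.
- **One thing that disagreed:** When I let go, the lever sprang back to about -0.25 rad. I gripped it again and felt 12.8 N at -0.154 rad, so the clamp still felt equally tight. The push climbed gradually on the way back up rather than all at once.
- **Rest of the shelf:** In the last pictures the stand is upright and the tumbler, keychain, earbud case and other stands look unmoved. I judged that by eye, not by measurement. The robot was touching nothing.

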